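# Break down the incoming stack at the test-cassette bench

## Task

Take the incoming stack apart and put everything in its place: the blue and the orange cassette tray each centred and square in the dock of its own colour, the carton centred and square on the steel pan of the bench scale, and the empty grey tray squarely on top of the filled grey tray with its green end over the other's plain grey end, so that it stacks on the lugs instead of nesting down onto the cassettes. Keep everything level, let go of it all, do not shove the filled tray about, and leave the dropper bottle and the red bin alone.

Things in the scene. Friction and masses are not known exactly. Their poses are not given: they have to be found in the camera images.
- blue_tray: Blue cassette tray with six white test cassettes clipped in: handle it as a solid block, 180 mm long (x) x 56 wide (y) x 26 high, 0.18 kg, blue ends. Starts on a thin dark mat (2 mm, fixed). One of the two coloured trays, at random, is the bottom of the stack, under carton and empty grey tray; the other lies alone. Origin: middle of the underside, z up. Both ends alike.
- orange_tray: Orange cassette tray with six white test cassettes clipped in: handle it as a solid block, 180 mm long (x) x 56 wide (y) x 26 high, 0.18 kg, orange ends. Starts on a thin dark mat (2 mm, fixed). One of the two coloured trays, at random, is the bottom of the stack, under carton and empty grey tray; the other lies alone. Origin: middle of the underside, z up. Both ends alike.
- carton: Closed brown cardboard carton with a pale tape strip along its lid, 136 mm (x) x 56 mm (y) x 26 mm high, about 0.16 kg. In the stack it lies on a coloured tray, lengthwise, with the empty grey tray across it. Origin: middle of the underside; z up. Both ends are alike.
- empty_tray: Empty grey stack-nest tray, top of the stack, across the carton, 0.09 kg. 92 mm long (x) x 56 wide (y) x 34 high, +x end and its corner lugs green. Origin: underside, 15 mm from the middle towards the green end (middle at x = -15 mm); z up. Full-width walls 14 to 34 mm up; foot below, 40 wide. Facing as the tray under it, it sinks past the lugs and nests; facing opposite, it stacks on them.
- filled_tray: Same with two white cassettes in it, loose, alone on the bench, any yaw, 0.45 kg. 92 mm long (x) x 56 wide (y) x 34 high, +x end and its corner lugs green. Origin: underside, 15 mm from the middle towards the green end (middle at x = -15 mm); z up. Rim and lugs 34 mm up. Rightly stacked, the empty tray points +x opposite to this one, origin at (-30, 0, 34) mm in this frame; nested is 11 mm lower.
- blue_dock: Fixed flat dock plate with blue border and a white field, 216 mm (x) x 92 mm (y) x 4 mm thick; the white field is 196 x 72 mm. Place of the blue tray, its length along the plate's length, either way round. Origin: middle of the underside; the tray rests 4 mm above it.
- orange_dock: Fixed flat dock plate with orange border and a white field, 216 mm (x) x 92 mm (y) x 4 mm thick; the white field is 196 x 72 mm. Place of the orange tray, its length along the plate's length, either way round. Origin: middle of the underside; the tray rests 4 mm above it.
- scale: Fixed low bench scale, white, with a steel pan 160 mm (x) x 96 mm (y) whose top is 22 mm above the origin, and a lower white display strip 12 mm high at its -x end (reaching 123 mm from the origin). Place of the carton, its length along the pan's length, either way round. Origin: under the middle of the pan, at bench level; z up.
- dropper_bottle: Bystander: loose white bottle with a blue cap, 36 mm across, 75 mm high, at the far edge of the work. Origin: middle of the underside.
- red_bin: Bystander: loose open red bin with a few cassettes, 80 mm (x) x 120 mm (y) x 60 mm high, at the far edge of the work. Origin: middle of the underside.
Things that resemble listed ones, but are neither listed nor needed, are in the scene too. Leave any pink or turquoise look-alike of the empty_tray alone. What is shaped like the orange_dock but pink is not meant.

How it is judged:
At the end, for the whole second after the job is handed in: Coloured trays on the docks of their colour (12 mm, 0.15 rad); carton on the pan (15 mm, 0.2 rad); empty grey tray on the filled one at lug height (34 +- 3 mm), green end over plain end (9 mm along, 10 mm across, 0.15 rad); all level within 0.07 rad, released, at rest (horizontal distance between blue_tray and blue_dock below 0.012 m and angle between the x axis of blue_tray and the x axis of blue_dock, either way round below 0.15 rad and z of blue_tray in the frame of blue_dock between 0.001 and 0.007 m and horizontal distance between orange_tray and orange_dock below 0.012 m and angle between the x axis of orange_tray and the x axis of orange_dock, either way round below 0.15 rad and z of orange_tray in the frame of orange_dock between 0.001 and 0.007 m and horizontal distance between carton and scale below 0.015 m and angle between the x axis of carton and the x axis of scale, either way round below 0.2 rad and z of carton in the frame of scale between 0.019 and 0.025 m and x of empty_tray in the frame of filled_tray between -0.039 and -0.021 m and y of empty_tray in the frame of filled_tray between -0.01 and 0.01 m and z of empty_tray in the frame of filled_tray between 0.031 and 0.037 m and angle between the x axis of empty_tray and the x axis of filled_tray, either way round below 0.15 rad and angle between each of blue_tray, orange_tray, carton, empty_tray, filled_tray's own z axis and vertical below 0.07 rad and linear speed of each of blue_tray, orange_tray, carton, empty_tray, filled_tray below 0.02 m/s and angular speed of each of blue_tray, orange_tray, carton, empty_tray, filled_tray below 0.2 rad/s); the robot touches nothing.
It fails at once if the dropper bottle moved by more than 30 mm (distance of dropper_bottle from where it was at the start of the episode above 0.03 m).
It fails at once if the red bin moved by more than 30 mm (distance of red_bin from where it was at the start of the episode above 0.03 m).
It fails at once if the filled grey tray moved by more than 30 mm (distance of filled_tray from where it was at the start of the episode above 0.03 m).
It fails at once if a tray or the carton is tipped by more than 0.6 rad (angle between any of blue_tray, orange_tray, carton, empty_tray, filled_tray's own z axis and vertical above 0.6 rad).
It also fails if it takes over 144 s, if anything falls off the work surface, if the arm or the gripper's body presses on something with over 40 N, if the wrist force passes 120 N, or if a joint passes its speed limit or range.

## Robot

A 6-joint arm with a two-finger parallel gripper is mounted at the origin on the work surface. World frame = base frame: x ahead of the robot, y to its left, z up, the work surface at z = 0. Lengths are in m, angles in rad, forces in N, time in s.
With the tool pointing down it reaches from about 0.3 to 0.775 m from the base axis. Payload 14.6 kg.
Tool frame: the origin (TCP) lies on the front face of the gripper's body, between the roots of the fingers; the fingertips stand 97 mm ahead of it and the grasp point (between the pads) lies 78 mm ahead of it; z points along the fingers, x is the direction in which the jaws open and shut, and the axes are right-handed (so a half turn about z gives the same grasp; the last joint's range is limited). The gripper opens to 94 mm and grips with 3 to 60 N. Pads are 16 mm wide; open, the fingers measure 119 mm over their backs; the gripper's body (75 mm by 177 mm) begins 78 mm behind the grasp point.
Start: joints at [-1.303, 0.3, 1.521, -0, 1.321, -0.067], TCP at [0.181, -0.519, 0.303] pointing down, gripper open.
Joint ranges: [-3.03, 3.03], [-0.79, 2.21], [0.23, 2.52], [-1.04, 4.18], [0, 3.07], [-2.55, 2.55]. Speed limits (rad/s): [2.22, 2.22, 2.57, 3.14, 3.14, 3.14].

## Interface

Orientations are given as [roll, pitch, yaw] about the fixed x, y, z axes, in that order (R = Rz(yaw) Ry(pitch) Rx(roll)).
In Python, from station import sensors, camera, ctrl gives the robot as it stands.
- The arm moves only by the tool move_arm, never from a script. Its argument "rows" is text: rows parted by semicolons, each of 6 numbers parted by spaces: the shift along the tool's x, y, z in mm, then the turn, a rotation vector about the tool's x, y, z in rad. In form: x y z wx wy wz; .... A call has 1 to 20 rows; each row shifts and turns the pose as measured when the row begins, along the tool's axes as they then stand; what a row does not reach is not made up. A row lasts 1/8 s, in which the tool goes at most 62.5 mm and 10.7 degrees, less where a joint would pass 70% of its speed; a pose out of reach is approached as far as the arm can. A call with a gripper value outside its range is refused whole. "grip" is the opening, from -1 (shut) to 1 (fully open), set as the call begins (left out, the last holds). The fingers move at their own pace and stop on an object; "newtons" is the grip in N (left out, the last holds). Time passes only in rows, so rows that do not move let the fingers close. It gives the time, the measured TCP pose, the force and the opening at its end, in the units of the state.
- sensors.get_obs(): the state, without advancing time (a new reading comes with each control period).
- camera(name): name is "scene" or "top" or "wrist"; returns a dict with "color" (400x640x3 uint8, blue, green, red), "z_map" (400x640 float32, m along the optical axis (not along the pixel's ray), 0 where there is no reading), "mtx" (3x3 intrinsics, pixels), "position" and "attitude" of the camera in the world; the wrist camera has in their place "hand_eye" (4x4, takes a point from camera to tool coordinates, whose origin is the TCP and whose axes are the tool frame's). Camera axes: x right, y down, z forward; pixel columns grow to the right and rows downward; lengths in m; the calibration is good to about 2 mm. A picture is of the moment at which its call begins: read the wrist's pose just before it.
- ctrl.hand_in(): hands the job in, once; it reports no verdict.
The state is a dict: "time_s": time; "qpos": joint angles; "joint_vel": joint speeds; "tau": joint torques, N m; "ee_pos": TCP position; "eef_rot": TCP orientation; "force": force on the tool from outside, world axes, zero at the start; "moment": the same for the moment, N m; "grip_width": finger opening in m.
Only numpy, scipy, OpenCV 4.12 (cv2) and the standard library are available. Lean on these libraries where they do the work, as an engineer would, in place of code of your own. Each camera call takes 0.05 s, during which the arm holds its last target.

## Working session

There is one attempt and no reset: what is moved stays moved. The work goes in short steps, Python scripts to look and compute and a tool call to move; the robot and the scene stay as the last step left them, time stands still between calls to the robot, and variables do not carry over. Pictures are saved under pics/ and viewed, and the job is handed in when it is done.

Besides the shell and the picture viewer there is one more tool, called after "Request:" as a command line: name --argument value ..., lists and objects as JSON in quotes. move_arm: Moves the arm, as the interface text tells. Its arguments: {"type":"object","properties":{"rows":{"type":"string"},"grip":{"type":"number"},"newtons":{"type":"number"}},"required":["rows"]}

```bash
mkdir -p pics; ls; cat > h.py <<'E'
from station import sensors, camera, ctrl
import numpy as np, cv2
from scipy.spatial.transform import Rotation as R
def save(c,n): cv2.imwrite('pics/%s.png'%n,c['color'])
def cloud(c,T=None):
    z=c['z_map'];K=c['mtx'];v,u=np.mgrid[0:z.shape[0],0:z.shape[1]]
    P=np.stack([(u-K[0,2])/K[0,0]*z,(v-K[1,2])/K[1,1]*z,z],-1)
    if T is not None: return P@T[:3,:3].T+T[:3,3]
    a=np.array(c['attitude']); Rm=a if a.shape==(3,3) else R.from_euler('xyz',a).as_matrix() if a.size==3 else None
    return P@Rm.T+np.array(c['position'])
E
python3 - <<'E'
from h import *
o=sensors.get_obs(); print(o)
for n in ['scene','top','wrist']:
    c=camera(n); save(c,n+'0')
    print(n,{k:np.array(v).tolist() for k,v in c.items() if k not in('color','z_map')})
    if n!='wrist': np.savez('pics/%s0.npz'%n,P=cloud(c),col=c['color'])
E
```

```text
pics
{'time_s': 0.0, 'qpos': array([-1.30259945e+00,  3.00440518e-01,  1.52158138e+00,  5.22007962e-06,
        1.32070938e+00, -6.66050893e-02]), 'joint_vel': array([-0.0005679 , -0.00156955,  0.00112361, -0.00023254,  0.00012252,
        0.00049272]), 'tau': array([-2.54522405e-03, -5.31799221e+01, -3.52743208e+01,  7.06912042e-02,
        2.43211380e-02, -8.08589402e-05]), 'ee_pos': array([ 0.18067447, -0.51931342,  0.30210292]), 'eef_rot': array([-3.14151183e+00,  1.13576624e-03, -1.23599561e+00]), 'force': array([0.44804879, 0.83632353, 0.05248956]), 'moment': array([ 0.02982949, -0.01626351, -0.01964017]), 'grip_width': 0.09385734315911771}
scene {'mtx': [[364.1228920507348, 0.0, 319.20086578290943], [0.0, 364.1228920507348, 193.59318311104204], [0.0, 0.0, 1.0]], 'position': [1.2205171254762632, -0.4191519349818161, 0.6242558469910031], 'attitude': [-2.1499337785792605, -0.021462689475783447, 1.0607414620773463]}
top {'mtx': [[493.1473454529993, 0.0, 323.2092135541155], [0.0, 493.1473454529993, 201.3002456520217], [0.0, 0.0, 1.0]], 'position': [0.3965118677137566, -0.006685479700321633, 1.6072981801304609], 'attitude': [-3.0653803354671183, -0.0019193680910272182, -1.5793674672946454]}
wrist {'mtx': [[360.21809104475903, 0.0, 315.30434818442797], [0.0, 360.21809104475903, 194.85282079776363], [0.0, 0.0, 1.0]], 'hand_eye': [[0.9999990317855688, -0.0003958885176471548, 0.0013340540488202305, -0.0007192208527032617], [3.141345413934898e-05, 0.964855932621743, 0.26277942898526174, -0.0764688532648517], [-0.001391201322051478, -0.26277913265118086, 0.9648550108705315, -0.08119257381933381], [0.0, 0.0, 0.0, 1.0]]}
```

View pics/top0.png

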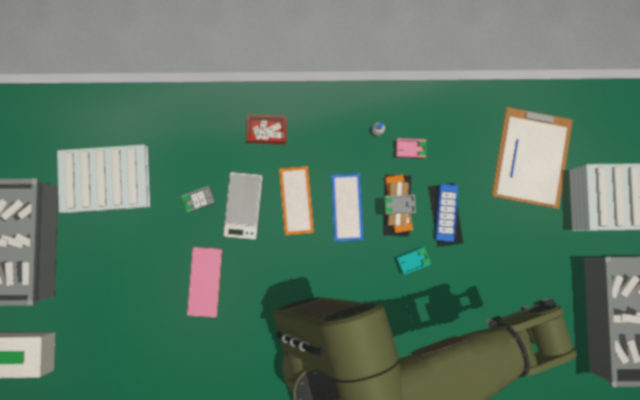

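View pics/scene0.png

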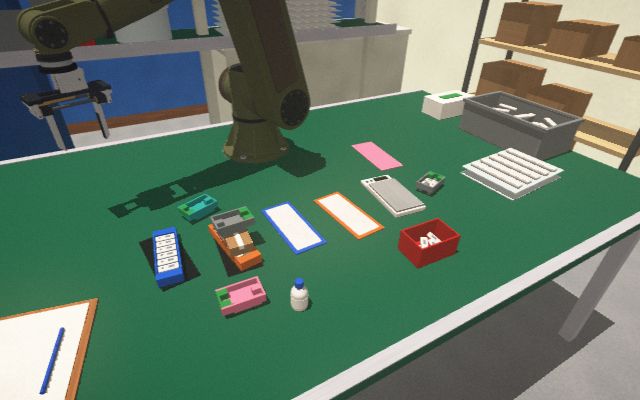

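The top view shows the blue tray alone at (447,212) and the stack, with orange at the bottom, at (400,204). The blue dock is at (347,207), the orange dock at (296,200), the scale at (243,205) and the filled grey tray at (197,199). Possible mistakes for the empty tray are the pink tray (411,148), the turquoise one (413,261) and the filled tray. A pink plate at (205,282) could be taken for the orange dock. My choice is the grey tray on the stack at (400,204). I'll check it in a close crop.

```bash
python3 - <<'E'
import numpy as np,cv2
d=np.load('pics/top0.npz');P,col=d['P'],d['col']
a=cv2.resize(col[165:255,370:480],None,fx=5,fy=5,interpolation=cv2.INTER_CUBIC)
b=cv2.resize(col[165:255,170:320],None,fx=5,fy=5,interpolation=cv2.INTER_CUBIC)
cv2.imwrite('pics/c1.png',a);cv2.imwrite('pics/c2.png',b)
def rect(name,u0,u1,v0,v1,m,):
    S=np.zeros(col.shape[:2],bool);S[v0:v1,u0:u1]=1
    q=P[S&m][:,:3]; 
    r=cv2.minAreaRect((q[:,:2]*1000).astype(np.float32)); 
    print(name,len(q),'c',np.round(r[0],1),'size',np.round(r[1],1),'ang',round(r[2],1),'z med',np.round(np.percentile(q[:,2],[5,50,95])*1000,1))
hsv=cv2.cvtColor(col,cv2.COLOR_BGR2HSV);H,Sa,V=[hsv[...,i] for i in range(3)]
z=P[...,2]
white=(Sa<90)&(V>110)
for n,uv in dict(bench=(320,260),blue=(447,195),dockb=(347,207),docko=(296,200),scale=(243,200),ft=(197,199),et=(400,205)).items(): print(n,P[uv[1],uv[0]],hsv[uv[1],uv[0]])
rect('blue',425,470,175,250,(z>.018))
rect('blue col',425,470,175,250,(H>100)&(H<130)&(Sa>120)&(z>.01))
rect('bdock',330,365,170,245,((H>100)&(H<130)&(Sa>120)|white))
rect('bdock blue',330,365,170,245,((H>100)&(H<130)&(Sa>120)))
rect('odock',275,318,160,240,((H<25)&(Sa>120)|white))
rect('bdock w',330,365,170,245,white)
rect('odock w',275,318,160,240,white)
rect('scale',220,266,168,242,(z>.008))
rect('pan',220,266,168,242,(z>.017))
rect('filled',176,218,180,216,(z>.02))
rect('stack top',380,420,185,220,(z>.07))
rect('stack all',380,420,170,240,(z>.015))
E
```

```text
bench [ 0.32837732  0.00123451 -0.00553284] [ 77 154 109]
blue [ 0.53397698 -0.40888365  0.02879096] [ 39  10 176]
dockb [ 0.49976368 -0.08826471  0.00196742] [ 16  23 214]
docko [0.52412083 0.07801656 0.00133547] [ 14  23 214]
scale [0.52381549 0.24755362 0.02326516] [ 30  11 165]
ft [0.52804697 0.39492713 0.02623236] [ 21  18 195]
et [ 0.49991843 -0.24976401  0.07494181] [ 40  10 149]
blue 1002 c [ 482.6 -225.3] size [432.9 182.7] ang 88.6 z med [20.2 26.6 33.2]
blue col 360 c [ 482.6 -225.3] size [432.9 182.7] ang 88.6 z med [14.4 26.6 33. ]
bdock 1834 c [501.1 -72.7] size [129.3 217.3] ang 89.3 z med [-1.8  4.1 10.5]
bdock blue 362 c [501.1 -72.7] size [129.3 217.3] ang 89.3 z med [-3.   3.3 10. ]
odock 1966 c [512.2  75.7] size [257.8 119.4] ang 10.6 z med [-2.5  4.1 10.5]
bdock w 1472 c [499.2 -65.8] size [202.2 123.7] ang 1.5 z med [-1.4  4.2 10.5]
odock w 1481 c [512.2  75.7] size [257.8 119.4] ang 10.6 z med [-2.3  4.2 10.6]
scale 2042 c [512.2 159. ] size [237.5 327. ] ang 1.1 z med [10.1 20.4 27.2]
pan 1478 c [496.7 142.8] size [317.4 204.7] ang 84.3 z med [17.7 22.  27.8]
filled 428 c [490.5 213.2] size [468.8  94.6] ang 78.3 z med [20.6 29.1 39. ]
stack top 487 c [ 473.5 -145.8] size [ 73.1 309.6] ang 15.7 z med [70.7 78.2 91.9]
stack all 1321 c [ 499.6 -146. ] size [182.1 295. ] ang 4.8 z med [24.5 57.2 89.8]
```

View pics/c1.png

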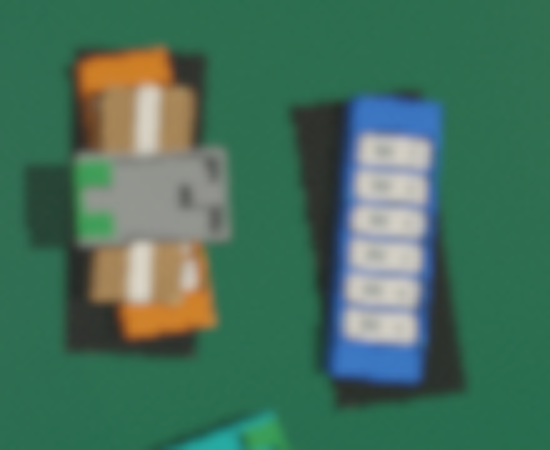

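View pics/c2.png

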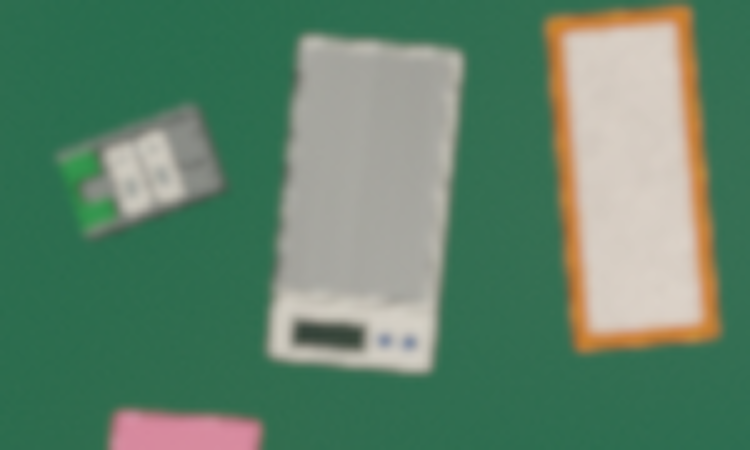

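```bash
cat >> h.py <<'E'
def px2plane(c,uv,z,pose=None):
    K=c['mtx'];uv=np.atleast_2d(uv).astype(float)
    r=np.stack([(uv[:,0]-K[0,2])/K[0,0],(uv[:,1]-K[1,2])/K[1,1],np.ones(len(uv))],1)
    if pose is None: Rm=R.from_euler('xyz',c['attitude']).as_matrix();p=np.array(c['position'])
    else: Rm=pose[:3,:3];p=pose[:3,3]
    d=r@Rm.T; return p+d*((z-p[2])/d[:,2])[:,None]
def wpose(o,c):
    T=np.eye(4);T[:3,:3]=R.from_euler('xyz',o['eef_rot']).as_matrix();T[:3,3]=o['ee_pos'];return T@c['hand_eye']
def comp(m,close=5,k=1):
    m=m.astype(np.uint8)
    if close: m=cv2.morphologyEx(m,cv2.MORPH_CLOSE,np.ones((close,close)))
    m=cv2.morphologyEx(m,cv2.MORPH_OPEN,np.ones((3,3)))
    n,l,s,_=cv2.connectedComponentsWithStats(m); i=1+np.argmax(s[1:,4]); return l==i
def fit(c,m,box,z,pose=None,name='',close=5):
    S=np.zeros(m.shape,bool);u0,u1,v0,v1=box;S[v0:v1,u0:u1]=1
    mm=comp(m&S,close); v,u=np.nonzero(mm)
    q=px2plane(c,np.stack([u,v],1),z,pose)[:,:2]*1000
    (cx,cy),(w,h),a=cv2.minAreaRect(q.astype(np.float32))
    if w<h: w,h,a=h,w,a+90
    # moment-based too
    mu=q.mean(0);e=np.linalg.eigh(np.cov((q-mu).T));d=e[1][:,1];a2=np.degrees(np.arctan2(d[1],d[0]))%180
    print(name,'rect c %.1f %.1f size %.1f %.1f yaw %.1f | mean %.1f %.1f pca %.1f n %d'%(cx,cy,w,h,a%180,mu[0],mu[1],a2,len(q)))
    return mm
def hsv(c):
    h=cv2.cvtColor(c['color'],cv2.COLOR_BGR2HSV).astype(int);return h[...,0],h[...,1],h[...,2]
E
python3 - <<'E'
from h import *
c=camera('top');H,S,V=hsv(c)
blue=(H>100)&(H<130)&(S>120);org=(H<22)&(S>130);white=(S<80)&(V>110);grey=(S<60)&(V>70);green=(H>50)&(H<72)&(S>150)&(V>110)
fit(c,blue|white,(428,466,175,250),.028,name='blue tray',close=3)
fit(c,blue|white,(328,366,165,248),.004,name='bdock')
fit(c,white,(328,366,165,248),.004,name='bdock w')
fit(c,org|white,(272,320,160,242),.004,name='odock')
fit(c,white,(272,320,160,242),.004,name='odock w')
fit(c,white,(218,268,165,245),.018,name='scale',close=3)
fit(c,(S<80)&(V>50)|((H>50)&(H<70)&(S>180)),(178,218,182,218),.034,name='filled')
fit(c,(S<80)&(V>50),(380,420,180,222),.088,name='empty')
for u,v in [(188,203),(192,206),(386,200),(300,260),(404,203)]: print(u,v,H[v,u],S[v,u],V[v,u])
E
```

```text
blue tray rect c 478.5 -405.7 size 186.0 67.0 yaw 173.9 | mean 476.7 -405.1 pca 174.3 n 1161
bdock rect c 500.3 -87.4 size 217.6 93.7 yaw 2.1 | mean 499.6 -87.4 pca 2.2 n 1914
bdock w rect c 500.1 -87.8 size 200.6 77.4 yaw 2.2 | mean 499.5 -88.0 pca 2.1 n 1450
odock rect c 525.8 78.1 size 222.1 101.7 yaw 4.8 | mean 524.1 78.5 pca 5.4 n 2017
odock w rect c 525.8 78.1 size 222.1 101.7 yaw 4.8 | mean 525.2 80.1 pca 7.2 n 1651
scale rect c 507.8 249.6 size 215.4 111.8 yaw 174.4 | mean 509.0 248.9 pca 174.9 n 2241
filled rect c 529.7 385.2 size 86.6 61.6 yaw 110.3 | mean 530.5 383.7 pca 107.4 n 494
empty rect c 498.2 -253.0 size 122.5 91.5 yaw 150.3 | mean 500.9 -250.1 pca 151.8 n 709
188 203 53 15 138
192 206 65 112 130
386 200 68 149 149
300 260 77 152 109
404 203 45 11 145
```

```bash
cat >> h.py <<'E'
def plan(x,y,z,yaw,n,show=True):
    o=sensors.get_obs();p=o['ee_pos'];Rc=R.from_euler('xyz',o['eef_rot']);y0=o['eef_rot'][2]
    Rt=R.from_euler('xyz',[np.pi,0,yaw]); 
    dy=yaw-y0   # given yaw unwrapped chooses path
    t=np.array([x,y,z]); s=(t-p)/n; rows=[]
    for i in range(n):
        yi=y0+dy*i/n; Ri=Rc if n==1 else R.from_euler('xyz',[np.pi,0,yi])
        d=Ri.inv().apply(s)*1000
        w=[0,0,-dy/n]
        if i==n-1 and n==1: w=(Rc.inv()*Rt).as_rotvec()
        rows.append('%.1f %.1f %.1f %.4g %.4g %.3f'%(*d,w[0],w[1],w[2]))
    print('; '.join(rows))
def st():
    o=sensors.get_obs();print('t %.2f'%o['time_s'],'p',np.round(o['ee_pos']*1000,1),'rpy',np.round(o['eef_rot'],3),'F',np.round(o['force'],1),'w %.1f'%(o['grip_width']*1e3),'q',np.round(o['qpos'],2))
E
python3 -c "
from h import *
plan(.5,-.25,.30,-2.85,12)"
```

```text
-12.5 -32.5 0.2 0 0 0.134; -16.7 -30.5 0.2 0 0 0.134; -20.7 -28.0 0.2 0 0 0.134; -24.2 -25.0 0.2 0 0 0.134; -27.4 -21.5 0.2 0 0 0.134; -30.0 -17.7 0.2 0 0 0.134; -32.1 -13.5 0.2 0 0 0.134; -33.6 -9.1 0.2 0 0 0.134; -34.5 -4.5 0.2 0 0 0.134; -34.8 0.2 0.2 0 0 0.134; -34.5 4.9 0.2 0 0 0.134; -33.5 9.4 0.2 0 0 0.134
```

Request:
move_arm --rows "-12.5 -32.5 0 0 0 0.134; -16.7 -30.5 0 0 0 0.134; -20.7 -28 0 0 0 0.134; -24 -25 0 0 0 0.134; -27.4 -21.5 0 0 0 0.134; -30 -17.7 0 0 0 0.134; -32 -13.5 0 0 0 0.134; -33.6 -9 0 0 0 0.134; -34.5 -4.5 0 0 0 0.134; -35 0 0 0 0 0.134; -34.5 5 0 0 0 0.134; -33.5 9.4 0 0 0 0.134" --grip 1

```text
time_s: 1.7
ee_pos: [0.5139, -0.249, 0.3008]
eef_rot: [3.138, -0.001, -2.9]
force: [-0.5, -0.8, -1.1]
grip_width: 0.0939
```

```bash
python3 - <<'E'
from h import *
st();c=camera('wrist');save(c,'w1')
E
```

```text
t 1.70 p [ 513.9 -249.   300.8] rpy [ 3.138e+00 -1.000e-03 -2.900e+00] F [-0.5 -0.8 -1.1] w 93.9 q [-0.52  0.35  1.46  0.    1.34  2.38]
```

View pics/w1.png

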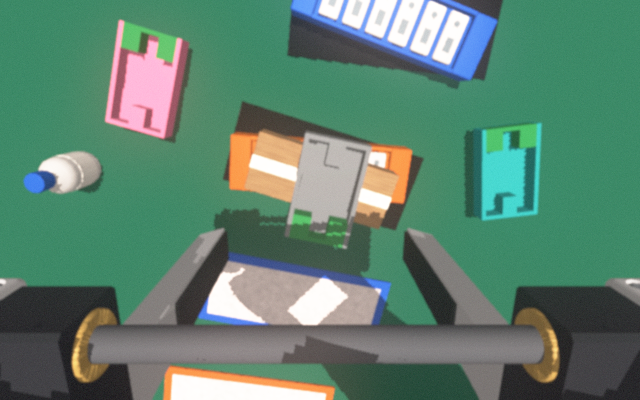

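The wrist picture shows the grey empty tray at (330,190) with its green end toward the bottom, over the carton and the orange tray. The pink (147,80) and turquoise (507,170) look-alikes stand clear of it.

```bash
python3 - <<'E'
from h import *
o=sensors.get_obs();c=camera('wrist');T=wpose(o,c);H,S,V=hsv(c)
P=cloud(c,T);z=P[...,2]
m=(z>.066)&(z<.11)
mm=fit(c,m,(260,400,115,260),.088,T,'empty depth',3)
cv2.imwrite('pics/m1.png',mm*255)
cn=np.array([(306,131),(371,143),(348,248),(287,236)]);q=px2plane(c,cn,.088,T)*1000;print(q.round(1),q.mean(0), [np.linalg.norm(q[i]-q[i-1]).round(1) for i in range(4)])
# carton edges
zc=(z>.045)&(z<.062)
fit(c,zc,(235,420,120,230),.054,T,'carton d',0)
cv2.imwrite('pics/w1c.png',cv2.resize(c['color'][100:270,210:430],None,fx=3.5,fy=3.5,interpolation=cv2.INTER_CUBIC))
E
```

```text
empty depth rect c 503.8 -249.7 size 93.4 55.6 yaw 91.8 | mean 504.0 -251.5 pca 92.0 n 7124
[[ 534.7 -292.3   88. ]
 [ 481.1 -295.2   88. ]
 [ 475.6 -201.6   88. ]
 [ 530.3 -200.1   88. ]] [ 505.41063318 -247.29725715   88.        ] [np.float64(92.3), np.float64(53.7), np.float64(93.8), np.float64(54.7)]
carton d rect c 552.9 -252.9 size 57.2 46.0 yaw 87.1 | mean 553.8 -253.0 pca 92.9 n 2853[ WARN:0@0.905] global loadsave.cpp:1063 imwrite_ Unsupported depth image for selected encoder is fallbacked to CV_8U.
```

View pics/w1c.png

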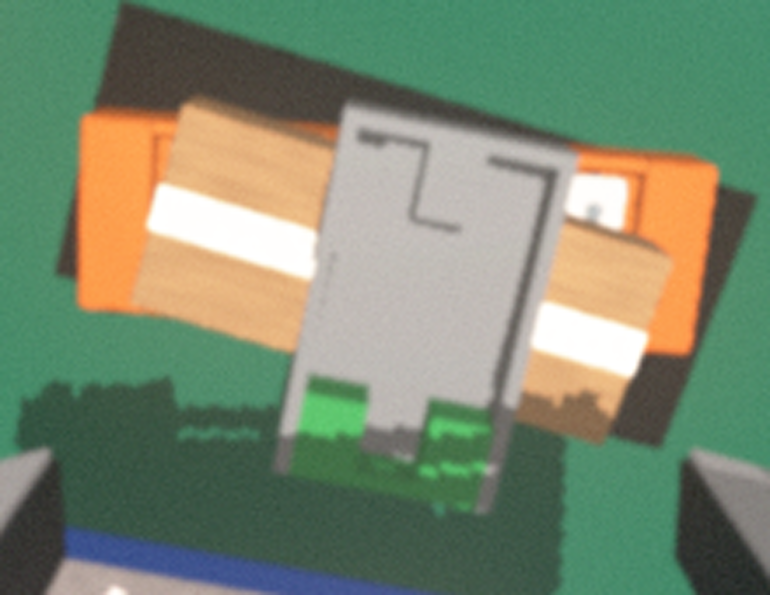

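View pics/m1.png

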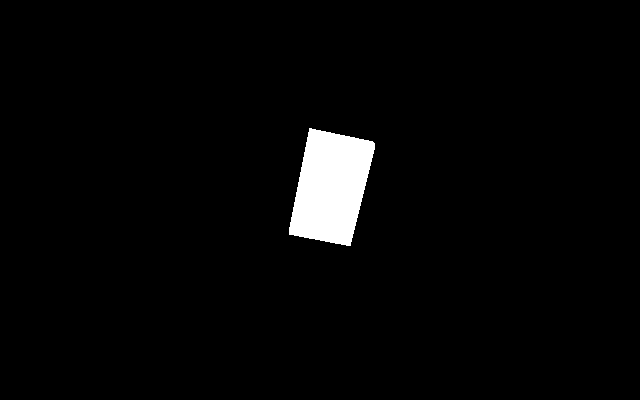

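```bash
python3 -c "
from h import *
plan(.504,-.2497,.25,-3.05,2);plan(.504,-.2497,.157,-3.05,4)"
```

```text
5.4 0.5 25.3 0 0 0.077; 5.4 0.1 25.3 0 0 0.077
2.7 0.2 35.9 0 0 0.038; 2.7 0.1 35.9 0 0 0.038; 2.7 0.0 35.9 0 0 0.038; 2.7 -0.1 35.9 0 0 0.038
```

Request:
move_arm --rows "5 0.5 25 0 0 0.077; 5 0 25 0 0 0.077; 0 0 25 0 0 0; 0 0 30 0 0 0; 0 0 0 0 0 0"

```text
time_s: 2.42
ee_pos: [0.5024, -0.2507, 0.1926]
eef_rot: [3.138, -0.002, -3.047]
force: [0.6, 0.2, 2.6]
grip_width: 0.0942
```

```bash
python3 -c "
from h import *
st();plan(.504,-.2497,.157,-3.05,1)"
```

```text
t 2.42 p [ 502.4 -250.7  192.6] rpy [ 3.138e+00 -2.000e-03 -3.047e+00] F [0.6 0.2 2.6] w 94.2 q [-0.53  0.44  1.6   0.    1.11  2.52]
-1.8 0.7 35.6 0.003494 -0.002475 0.003
```

Request:
move_arm --rows "-1 0.7 20 0.003 -0.002 0; -0.6 0 14 0 0 0; 0 0 0 0 0 0"

```text
time_s: 2.8
ee_pos: [0.5043, -0.2512, 0.1612]
eef_rot: [-3.14, 0.003, -3.046]
force: [-0.4, 0.4, 1.3]
grip_width: 0.0941
```

```bash
python3 -c "
from h import *
st();plan(.504,-.2497,.157,-3.05,1)
c=camera('wrist');save(c,'w2')"
```

```text
t 2.80 p [ 504.3 -251.2  161.2] rpy [-3.140e+00  3.000e-03 -3.046e+00] F [-0.4  0.4  1.3] w 94.1 q [-0.53  0.48  1.62  0.    1.04  2.52]
0.2 1.5 4.2 -0.001899 0.00266 0.004
```

View pics/w2.png

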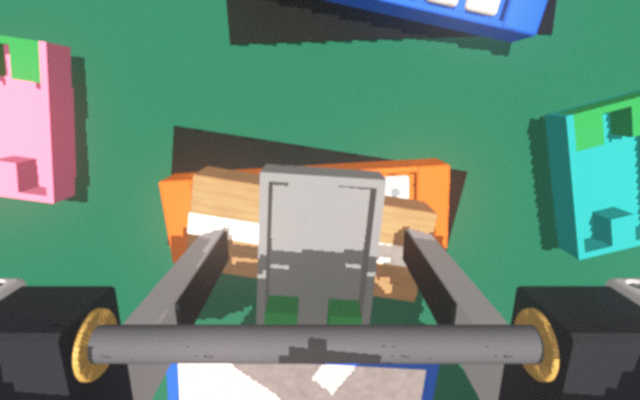

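The tray (320,240) sits centred between the open fingers, so I'll lower a little and close.

Request:
move_arm --rows "0 1.5 3 -0.002 0.002 0; 0 0 0 0 0 0"

```text
time_s: 3.1
ee_pos: [0.5048, -0.25, 0.1602]
eef_rot: [-3.14, 0.003, -3.045]
force: [0.2, 0.1, -0.7]
grip_width: 0.094
```

Request:
move_arm --rows "0 0 0 0 0 0; 0 0 0 0 0 0; 0 0 0 0 0 0; 0 0 0 0 0 0; 0 0 0 0 0 0; 0 0 0 0 0 0" --grip -1 --newtons 20

```text
time_s: 3.85
ee_pos: [0.5049, -0.2501, 0.1608]
eef_rot: [-3.14, 0.004, -3.045]
force: [0.3, -0.4, 0.1]
grip_width: 0.0561
```

Request:
move_arm --rows "0 0 -30 0 0 0; 0 0 -50 0 0 0; 0 0 -50 0 0 0; 0 0 0 0 0 0"

```text
time_s: 4.35
ee_pos: [0.5041, -0.2497, 0.2935]
eef_rot: [-3.141, 0.001, -3.045]
force: [-0.9, 0.2, -1.4]
grip_width: 0.0565
```

```bash
python3 - <<'E'
from h import *
st();plan(.565,.255,.30,.29,20)
o=sensors.get_obs();c=camera('wrist');T=wpose(o,c);save(c,'w3');P=cloud(c,T);z=P[...,2]
m=(z>.043)&(z<.065)
mm=fit(c,m,(130,520,60,330),.054,T,'carton',3)
cv2.imwrite('pics/m3.png',mm.astype(np.uint8)*255)
E
```

```text
t 4.35 p [ 504.1 -249.7  293.5] rpy [-3.141e+00  1.000e-03 -3.045e+00] F [-0.9  0.2 -1.4] w 56.5 q [-0.53  0.33  1.5   0.    1.31  2.52]
-5.5 24.8 -0.3 0 0 -0.167; -9.5 23.6 -0.3 0 0 -0.167; -13.3 21.7 -0.3 0 0 -0.167; -16.7 19.2 -0.3 0 0 -0.167; -19.6 16.1 -0.3 0 0 -0.167; -22.1 12.6 -0.3 0 0 -0.167; -23.8 8.8 -0.3 0 0 -0.167; -25.0 4.7 -0.3 0 0 -0.167; -25.4 0.5 -0.3 0 0 -0.167; -25.1 -3.7 -0.3 0 0 -0.167; -24.2 -7.8 -0.3 0 0 -0.167; -22.5 -11.7 -0.3 0 0 -0.167; -20.3 -15.3 -0.3 0 0 -0.167; -17.5 -18.5 -0.3 0 0 -0.167; -14.2 -21.1 -0.3 0 0 -0.167; -10.5 -23.2 -0.3 0 0 -0.167; -6.5 -24.6 -0.3 0 0 -0.167; -2.3 -25.3 -0.3 0 0 -0.167; 1.9 -25.3 -0.3 0 0 -0.167; 6.1 -24.7 -0.3 0 0 -0.167
carton rect c 508.2 -250.1 size 135.4 57.0 yaw 176.1 | mean 532.1 -264.4 pca 10.2 n 2928
```

View pics/w3.png

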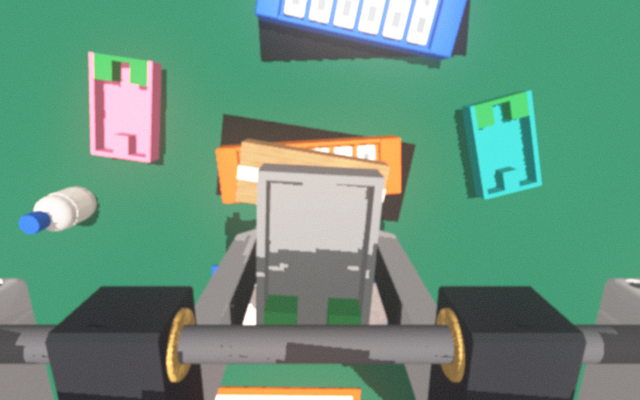

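The tray is held square at (320,240) with its green end toward the bottom. The carton and orange tray stayed behind at (315,165). Next I'll carry the tray toward the filled one.

Request:
move_arm --rows "-5.5 25 0 0 0 -0.167; -9.5 23.6 0 0 0 -0.167; -13 21.7 0 0 0 -0.167; -17 19 0 0 0 -0.167; -20 16 0 0 0 -0.167; -22 12.6 0 0 0 -0.167; -24 9 0 0 0 -0.167; -25 5 0 0 0 -0.167; -25 0.5 0 0 0 -0.167; -25 -4 0 0 0 -0.167; -24 -8 0 0 0 -0.167; -22.5 -12 0 0 0 -0.167; -20 -15 0 0 0 -0.167; -17.5 -18.5 0 0 0 -0.167; -14 -21 0 0 0 -0.167; -10.5 -23 0 0 0 -0.167; -6.5 -24.6 0 0 0 -0.167; -2.3 -25 0 0 0 -0.167; 2 -25 0 0 0 -0.167; 6 -24.7 0 0 0 -0.167"

```text
time_s: 6.9
ee_pos: [0.531, 0.2713, 0.2553]
eef_rot: [-3.117, 0.051, 0.403]
force: [0.1, -0.6, -1.2]
grip_width: 0.0562
```

```bash
python3 - <<'E'
from h import *
st()
o=sensors.get_obs();c=camera('wrist');T=wpose(o,c);save(c,'w4');P=cloud(c,T);np.savez('pics/w4.npz',P=P,c=c['color'],T=T,K=c['mtx'])
E
```

```text
t 6.90 p [531.  271.3 255.3] rpy [-3.117  0.051  0.403] F [ 0.1 -0.6 -1.2] w 56.2 q [ 0.4   0.46  1.41  0.03  1.32 -0.01]
```

View pics/w4.png

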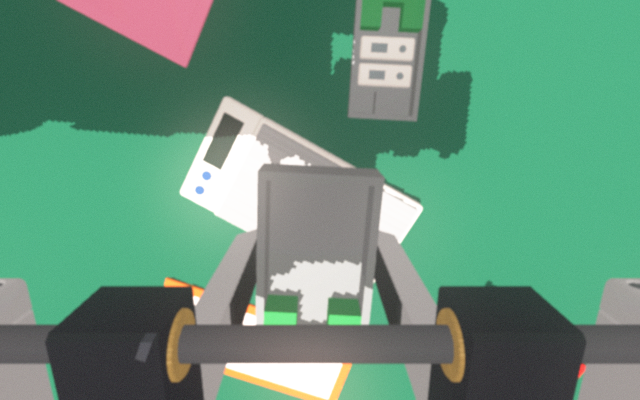

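The filled tray is at the top of the image (390,60), with its green end away from the held tray and slightly cut off. I'll correct the tilt and height and shift so that all of it shows.

```bash
python3 - <<'E'
from h import *
plan(.535,.29,.30,.32,1)
E
```

```text
8.3 -14.3 -45.2 -0.0235 0.0525 0.092
```

Request:
move_arm --rows "4 -7 -22 -0.012 0.026 0.046; 4 -7 -22 -0.012 0.026 0.046; 0 0 0 0 0 0"

```text
time_s: 7.32
ee_pos: [0.5337, 0.2901, 0.2936]
eef_rot: [3.139, 0.008, 0.317]
force: [-0.4, 0.4, -1.3]
grip_width: 0.0564
```

```bash
python3 - <<'E'
from h import *
st()
o=sensors.get_obs();c=camera('wrist');T=wpose(o,c);save(c,'w5');P=cloud(c,T);np.savez('pics/w5.npz',P=P,c=c['color'],T=T,K=c['mtx'])
z=P[...,2]; mm=fit(c,(z>.012)&(z<.05),(300,520,0,150),.034,T,'filled',3)
v,u=np.nonzero(mm);print(u.min(),u.max(),v.min(),v.max())
H,S,V=hsv(c);g=mm&(H>50)&(H<75)&(S>150)
print(px2plane(c,np.array([[u[g[v,u]].mean(),v[g[v,u]].mean()]]),.034,T), np.median(z[mm]))
E
```

```text
t 7.33 p [533.7 290.1 293.6] rpy [3.139 0.008 0.317] F [-0.4  0.4 -1.3] w 56.4 q [ 0.44  0.44  1.35 -0.    1.36  0.12]
filled rect c 530.2 391.1 size 91.7 55.8 yaw 110.1 | mean 529.6 392.8 pca 110.2 n 6734
317 380 16 125
[[nan nan nan]] 0.02253986273891312<stdin>:7: RuntimeWarning: Mean of empty slice.
  ret = ret.dtype.type(ret / rcount)
```

View pics/w5.png

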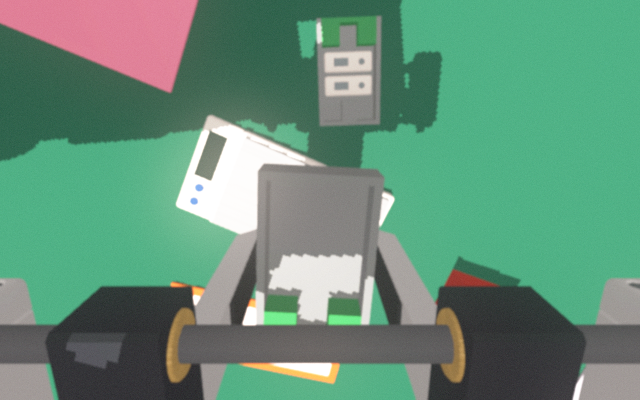

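```bash
python3 - <<'E'
from h import *
plan(.5305,.391,.25,.351,3)
E
```

```text
9.6 -32.4 14.1 0 0 -0.011; 10.0 -32.3 14.1 0 0 -0.011; 10.3 -32.2 14.1 0 0 -0.011
```

Request:
move_arm --rows "10 -32 14 0.002 0.006 -0.011; 10 -32 14 0 0 -0.011; 10 -32 14 0 0 -0.011; 0 0 25 0 0 0; 0 0 25 0 0 0; 0 0 10 0 0 0; 0 0 0 0 0 0"

```text
time_s: 8.25
ee_pos: [0.528, 0.3874, 0.1742]
eef_rot: [3.139, 0.024, 0.352]
force: [0.4, -0.1, -0.8]
grip_width: 0.0565
```

```bash
python3 - <<'E'
from h import *
st();plan(.5303,.391,.155,.351,1)
E
```

```text
t 8.25 p [528.  387.4 174.2] rpy [3.139 0.024 0.352] F [ 0.4 -0.1 -0.8] w 56.5 q [0.58 0.66 1.3  0.   1.2  0.22]
3.8 -2.6 19.2 0.002538 0.02374 0.001
```

Request:
move_arm --rows "2 -1.5 10 0.001 0.012 0; 2 -1.5 8 0.001 0.01 0; 0 0 0 0 0 0"

```text
time_s: 8.62
ee_pos: [0.5312, 0.3916, 0.1564]
eef_rot: [-3.141, -0.002, 0.352]
force: [-0.3, 0.5, -1.4]
grip_width: 0.0562
```

```bash
python3 - <<'E'
from h import *
st();plan(.5303,.391,.142,.351,1);c=camera('wrist');save(c,'w6');c=camera('scene');cv2.imwrite('pics/s6.png',cv2.resize(c['color'][100:260,330:530],None,fx=4,fy=3.7))
E
```

```text
t 8.62 p [531.2 391.6 156.4] rpy [-3.141e+00 -2.000e-03  3.520e-01] F [-0.3  0.5 -1.4] w 56.2 q [ 0.58  0.68  1.31 -0.    1.15  0.23]
-1.0 0.2 14.4 -0.000167 -0.001733 0.001
```

View pics/w6.png

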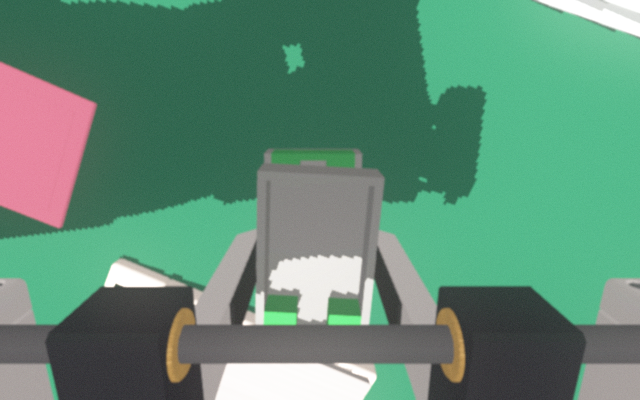

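View pics/s6.png

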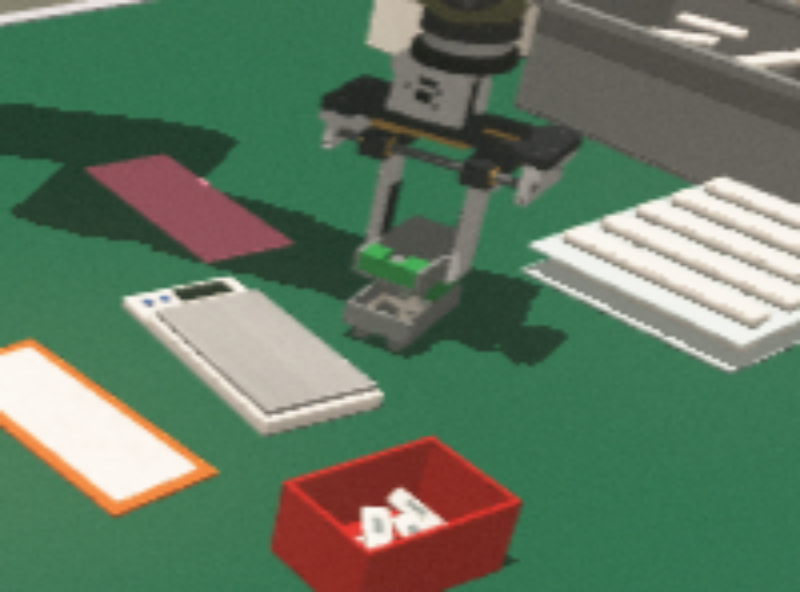

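The held tray sits square above the filled one, with its green end over the filled tray's plain end. I'll lower it gently.

Request:
move_arm --rows "-1 0 6 0 0 0; 0 0 5 0 0 0; 0 0 2 0 0 0; 0 0 2 0 0 0"

```text
time_s: 9.22
ee_pos: [0.5305, 0.3913, 0.1418]
eef_rot: [-3.141, -0.003, 0.352]
force: [-0.8, 0.0, -0.2]
grip_width: 0.0559
```

```bash
python3 -c "
from h import *
st()"
```

```text
t 9.22 p [530.5 391.3 141.8] rpy [-3.141e+00 -3.000e-03  3.520e-01] F [-0.8  0.  -0.2] w 55.9 q [ 0.58  0.7   1.32 -0.    1.12  0.23]
```

Request:
move_arm --rows "0 0 1.5 0 0 0; 0 0 0 0 0 0"

```text
time_s: 9.48
ee_pos: [0.5306, 0.3914, 0.1409]
eef_rot: [-3.141, -0.004, 0.352]
force: [-0.6, 0.3, -1.2]
grip_width: 0.0564
```

Request:
move_arm --rows "0 0 0 0 0 0; 0 0 0 0 0 0; 0 0 0 0 0 0; 0 0 0 0 0 0; 0 0 0 0 0 0" --grip 1

```text
time_s: 10.1
ee_pos: [0.5307, 0.3915, 0.1411]
eef_rot: [-3.141, -0.004, 0.352]
force: [0.5, 0.7, -0.0]
grip_width: 0.0938
```

Request:
move_arm --rows "0 0 -20 0 0 0; 0 0 -40 0 0 0; 0 0 -50 0 0 0; 0 0 -50 0 0 0; 0 0 0 0 0 0"

```text
time_s: 10.72
ee_pos: [0.5297, 0.3909, 0.3126]
eef_rot: [-3.14, -0.008, 0.352]
force: [-0.1, -0.3, -0.4]
grip_width: 0.0939
```

```bash
python3 - <<'E'
from h import *
st();c=camera('wrist');save(c,'w7');plan(.535,.25,.30,-.05,6)
E
```

```text
t 10.72 p [529.7 390.9 312.6] rpy [-3.14  -0.008  0.352] F [-0.1 -0.3 -0.4] w 93.9 q [ 0.58  0.54  1.16 -0.    1.43  0.23]
-7.2 22.3 1.7 0 0 0.067; -5.7 22.8 1.7 0 0 0.067; -4.2 23.1 1.7 0 0 0.067; -2.6 23.3 1.7 0 0 0.067; -1.0 23.4 1.7 0 0 0.067; 0.5 23.5 1.7 0 0 0.067
```

View pics/w7.png

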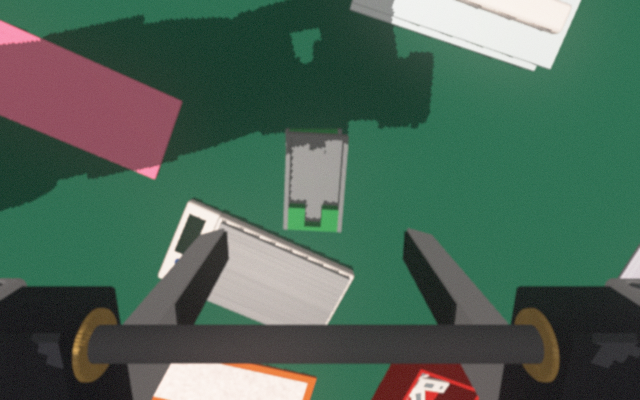

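```bash
python3 - <<'E'
from h import *
o=sensors.get_obs();c=camera('wrist');T=wpose(o,c);P=cloud(c,T);z=P[...,2];H,S,V=hsv(c)
fit(c,(z>.05)&(z<.09),(260,370,110,250),.068,T,'empty placed',3)
m=(z>.055)&(z<.09);S2=np.zeros_like(m);S2[110:250,260:370]=1
print(np.percentile(z[m&S2],[5,50,90,98]))
# green lugs top
g=S2&(H>50)&(H<75)&(S>150)&(z>.03);print('green z',np.percentile(z[g],[5,50,95]),np.median(P[g],0))
top=camera('top');H,S,V=hsv(top)
fit(top,(S<80)&(V>100),(218,268,165,245),.018,name='scale top',close=3)
E
```

```text
empty placed rect c 531.3 391.3 size 93.4 55.8 yaw 106.9 | mean 530.7 392.9 pca 107.0 n 5974
[0.05893137 0.06700903 0.06799555 0.06859945]Traceback (most recent call last):
  File "<stdin>", line 7, in <module>
    return _quantile_unchecked(
        a, q, axis, out, overwrite_input, method, keepdims, weights)
    return _ureduce(a,
                    func=_quantile_ureduce_func,
    ...<5 lines>...
                    overwrite_input=overwrite_input,
                    method=method)
    r = func(a, **kwargs)
    result = _quantile(arr,
                       quantiles=q,
    ...<2 lines>...
                       out=out,
                       weights=wgt)
    slices_having_nans = np.isnan(arr[-1, ...])
                                  ~~~^^^^^^^^^
IndexError: index -1 is out of bounds for axis 0 with size 0
```

The empty tray's top measures 68 mm, so it is stacked on the lugs, 1 mm off centre and about 3° off square. Next I'll measure the scale and docks on the way back.

```bash
python3 - <<'E'
from h import *
plan(.52,.10,.36,0,8)
E
```

```text
-13.6 33.7 -6.5 0 0 0.044; -12.1 34.3 -6.5 0 0 0.044; -10.6 34.8 -6.5 0 0 0.044; -9.0 35.2 -6.5 0 0 0.044; -7.5 35.6 -6.5 0 0 0.044; -5.9 35.9 -6.5 0 0 0.044; -4.3 36.1 -6.5 0 0 0.044; -2.8 36.2 -6.5 0 0 0.044
```

Request:
move_arm --rows "-13.6 34 -6.5 0 0 0.044; -12 34 -6.5 0 0 0.044; -10.6 35 -6.5 0 0 0.044; -9 35 -6.5 0 0 0.044; -7.5 36 -6.5 0 0 0.044; -6 36 -6.5 0 0 0.044; -4 36 -6.5 0 0 0.044; -3 36 -6.5 0 0 0.044; 0 0 0 0 0 0"

```text
time_s: 11.95
ee_pos: [0.5159, 0.0904, 0.3507]
eef_rot: [3.135, 0.018, -0.011]
force: [0.6, -0.2, 0.9]
grip_width: 0.0937
```

```bash
python3 - <<'E'
from h import *
st()
o=sensors.get_obs();c=camera('wrist');T=wpose(o,c);save(c,'w8');P=cloud(c,T);z=P[...,2]
m=fit(c,(z>.008)&(z<.04),(150,500,20,260),.02,T,'scale',3)
m=fit(c,(z>.0185)&(z<.04),(150,500,20,260),.022,T,'pan',3)
cv2.imwrite('pics/m8.png',m.astype(np.uint8)*255)
E
```

```text
t 11.95 p [515.9  90.4 350.7] rpy [ 3.135  0.018 -0.011] F [ 0.6 -0.2  0.9] w 93.7 q [ 0.1   0.21  1.52 -0.    1.43  0.12]
scale rect c 508.0 215.9 size 206.1 52.3 yaw 179.2 | mean 514.6 220.2 pca 176.9 n 8723
pan rect c 526.0 218.0 size 161.7 47.0 yaw 179.2 | mean 530.4 221.3 pca 177.0 n 6449
```

View pics/w8.png

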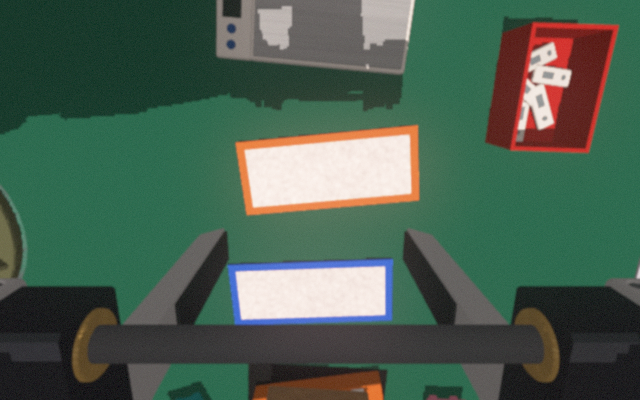

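View pics/m8.png

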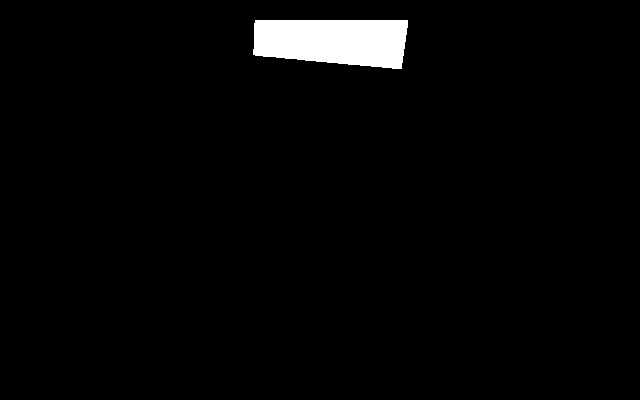

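```bash
python3 - <<'E'
from h import *
o=sensors.get_obs();c=camera('wrist');T=wpose(o,c);H,S,V=hsv(c)
white=(S<60)&(V>150);org=(H<22)&(S>120)&(V>120);blue=(H>100)&(H<130)&(S>120)
fit(c,white|org,(228,425,115,222),.004,T,'odock')
fit(c,white,(228,425,115,222),.004,T,'odock w')
fit(c,white|blue,(226,396,250,323),.004,T,'bdock')
fit(c,white,(226,396,250,323),.004,T,'bdock w')
plan(.51,-.25,.30,-1.57,12)
E
```

```text
odock rect c 525.6 77.4 size 216.0 92.9 yaw 4.8 | mean 526.6 78.7 pca 4.8 n 13417
odock w rect c 525.7 77.0 size 195.3 71.7 yaw 4.8 | mean 526.5 77.9 pca 4.8 n 9353
bdock rect c 502.0 -87.6 size 216.6 93.6 yaw 2.0 | mean 503.8 -85.6 pca 1.0 n 9841
bdock w rect c 501.4 -88.5 size 196.0 73.4 yaw 2.1 | mean 502.2 -87.8 pca 2.0 n 7171
-0.3 28.5 4.2 0 0 0.130; 3.5 28.3 4.2 0 0 0.130; 7.1 27.6 4.2 0 0 0.130; 10.6 26.5 4.2 0 0 0.130; 14.0 24.9 4.2 0 0 0.130; 17.1 22.8 4.2 0 0 0.130; 19.9 20.4 4.2 0 0 0.130; 22.4 17.7 4.2 0 0 0.130; 24.5 14.6 4.2 0 0 0.130; 26.2 11.3 4.2 0 0 0.130; 27.4 7.8 4.2 0 0 0.130; 28.2 4.2 4.2 0 0 0.130
```

Request:
move_arm --rows "0 28 4 0.006 0.018 0.13; 3.5 28 4 0 0 0.13; 7 27.6 4 0 0 0.13; 10.6 26.5 4 0 0 0.13; 14 25 4 0 0 0.13; 17 23 4 0 0 0.13; 20 20 4 0 0 0.13; 22 18 4 0 0 0.13; 24.5 14.6 4 0 0 0.13; 26 11 4 0 0 0.13; 27 8 4 0 0 0.13; 28 4 4 0 0 0.13; 0 0 0 0 0 0"

```text
time_s: 13.68
ee_pos: [0.5091, -0.2438, 0.2901]
eef_rot: [3.126, 0.005, -1.594]
force: [1.0, 1.0, 0.0]
grip_width: 0.0939
```

```bash
python3 - <<'E'
from h import *
st()
o=sensors.get_obs();c=camera('wrist');T=wpose(o,c);save(c,'w9');P=cloud(c,T);z=P[...,2]
fit(c,(z>.045)&(z<.065),(100,540,20,330),.054,T,'carton',3)
plan(.505,-.25,.33,-1.57,1)
E
```

```text
t 13.68 p [ 509.1 -243.8  290.1] rpy [ 3.126  0.005 -1.594] F [1. 1. 0.] w 93.9 q [-0.51  0.35  1.49 -0.    1.32  1.08]
carton rect c 508.9 -248.7 size 135.8 55.6 yaw 176.0 | mean 512.9 -248.9 pca 176.0 n 9049
7.0 4.7 -39.6 0.01557 0.005398 -0.021
```

View pics/w9.png

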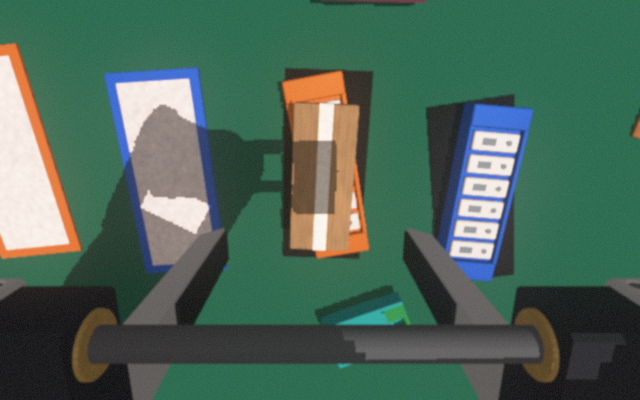

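The carton is at (325,175) in the image and its measured size matches. The orange tray shows beneath it, slightly rotated, and the blue tray is at (487,190).

```bash
python3 - <<'E'
from h import *
plan(.509,-.2487,.18,-1.641,3)
E
```

```text
1.9 0.0 36.8 0 0 0.017; 1.9 0.0 36.8 0 0 0.017; 1.9 -0.0 36.8 0 0 0.017
```

Request:
move_arm --rows "1.9 0 36.8 0.015 0.005 0.017; 1.9 0 36.8 0 0 0.017; 1.9 0 36.8 0 0 0.017; 0 0 15 0 0 0; 0 0 0 0 0 0"

```text
time_s: 14.35
ee_pos: [0.5111, -0.2419, 0.1627]
eef_rot: [-3.14, 0.0, -1.626]
force: [0.7, 0.2, 0.2]
grip_width: 0.0939
```

```bash
python3 - <<'E'
from h import *
st();plan(.509,-.2487,.128,-1.641,1)
E
```

```text
t 14.35 p [ 511.1 -241.9  162.7] rpy [-3.14   0.    -1.626] F [0.7 0.2 0.2] w 93.9 q [-0.51  0.48  1.61  0.    1.04  1.12]
6.9 1.8 34.7 -0.0015 0.0002245 0.015
```

Request:
move_arm --rows "4 1 14 0 0 0.008; 3 1 14 0 0 0.007; 0 0 0 0 0 0"

```text
time_s: 14.72
ee_pos: [0.5096, -0.2491, 0.1353]
eef_rot: [-3.137, -0.001, -1.64]
force: [-0.0, -0.1, 0.3]
grip_width: 0.0943
```

```bash
python3 - <<'E'
from h import *
st();plan(.509,-.2487,.128,-1.641,1)
E
```

```text
t 14.72 p [ 509.6 -249.1  135.3] rpy [-3.137e+00 -1.000e-03 -1.640e+00] F [-0.  -0.1  0.3] w 94.3 q [-0.52  0.53  1.62  0.    0.99  1.12]
-0.4 0.6 7.3 -0.004776 -0.00129 0.001
```

Request:
move_arm --rows "-0.4 0.6 6 -0.004 0 0; 0 0 0 0 0 0"

```text
time_s: 14.98
ee_pos: [0.5091, -0.2489, 0.1294]
eef_rot: [-3.14, -0.002, -1.64]
force: [0.1, 0.1, -0.0]
grip_width: 0.0942
```

Request:
move_arm --rows "0 0 0 0 0 0; 0 0 0 0 0 0; 0 0 0 0 0 0; 0 0 0 0 0 0; 0 0 0 0 0 0; 0 0 0 0 0 0" --grip -1 --newtons 25

```text
time_s: 15.72
ee_pos: [0.5094, -0.249, 0.1302]
eef_rot: [-3.139, -0.002, -1.64]
force: [0.7, 0.5, -0.1]
grip_width: 0.0559
```

```bash
python3 - <<'E'
from h import *
st()
E
```

```text
t 15.72 p [ 509.4 -249.   130.2] rpy [-3.139e+00 -2.000e-03 -1.640e+00] F [ 0.7  0.5 -0.1] w 55.9 q [-0.52  0.53  1.63 -0.    0.98  1.12]
```

Request:
move_arm --rows "0 0 -25 0 0 0; 0 0 -50 0 0 0; 0 0 -50 0 0 0; 0 0 -40 0 0 0; 0 0 0 0 0 0"

```text
time_s: 16.35
ee_pos: [0.5085, -0.2483, 0.2987]
eef_rot: [3.141, -0.001, -1.64]
force: [0.4, -0.1, -1.8]
grip_width: 0.0557
```

```bash
python3 - <<'E'
from h import *
st();plan(.48,.08,.31,-1.65,8)
E
```

```text
t 16.35 p [ 508.5 -248.3  298.7] rpy [ 3.141e+00 -1.000e-03 -1.640e+00] F [ 0.4 -0.1 -1.8] w 55.7 q [-0.52  0.34  1.48 -0.    1.32  1.12]
-40.7 6.4 -1.4 0 0 0.001; -40.7 6.4 -1.4 0 0 0.001; -40.7 6.5 -1.4 0 0 0.001; -40.7 6.5 -1.4 0 0 0.001; -40.7 6.6 -1.4 0 0 0.001; -40.7 6.6 -1.4 0 0 0.001; -40.6 6.7 -1.4 0 0 0.001; -40.6 6.7 -1.4 0 0 0.001
```

Request:
move_arm --rows "-40 6.5 -2 0 0 0; -40 6.5 -2 0 0 0; -40 6.5 -2 0 0 0; -40 6.5 -2 0 0 0; -40 6.5 -2 0 0 0; -40 6.5 -2 0 0 0; -40 6.5 -2 0 0 0; -40 6.5 -2 0 0 0; 0 0 0 0 0 0"

```text
time_s: 17.48
ee_pos: [0.4747, 0.0844, 0.3023]
eef_rot: [3.122, 0.001, -1.641]
force: [-0.8, 0.1, -1.2]
grip_width: 0.0555
```

```bash
python3 - <<'E'
from h import *
st()
o=sensors.get_obs();c=camera('wrist');T=wpose(o,c);save(c,'w10');P=cloud(c,T);z=P[...,2]
m=fit(c,(z>.007)&(z<.04),(30,255,0,285),.02,T,'scale',3)
m=fit(c,(z>.0175)&(z<.04),(30,255,0,285),.022,T,'pan',3)
cv2.imwrite('pics/m10.png',m.astype(np.uint8)*255)
E
```

```text
t 17.48 p [474.7  84.4 302.3] rpy [ 3.122e+00  1.000e-03 -1.641e+00] F [-0.8  0.1 -1.2] w 55.5 q [0.1  0.16 1.7  0.   1.31 1.74]
scale rect c 511.7 245.6 size 201.6 104.3 yaw 174.3 | mean 519.9 244.8 pca 174.7 n 20888
pan rect c 528.9 246.6 size 159.0 96.6 yaw 174.3 | mean 533.9 246.2 pca 174.3 n 16071
```

View pics/w10.png

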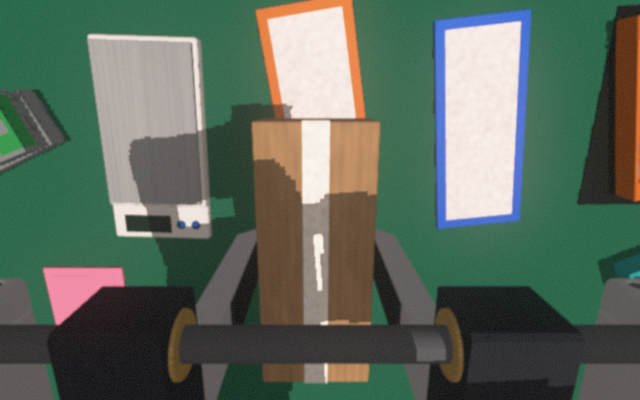

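View pics/m10.png

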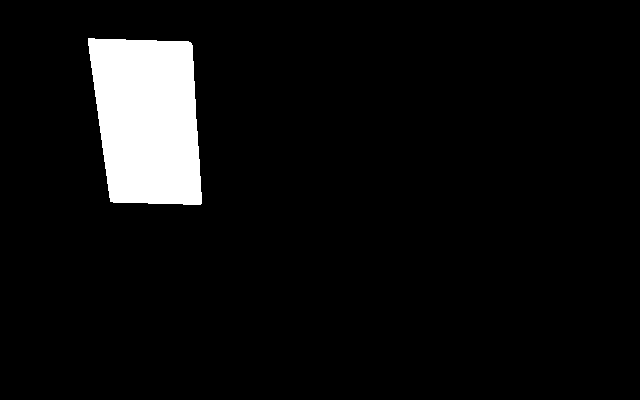

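The pan (150,120) measures 159 x 97 mm, which matches its given size. The carton is held square at (315,240).

```bash
python3 - <<'E'
from h import *
plan(.529,.2466,.25,-1.67,5)
E
```

```text
-33.3 -8.5 10.4 0 0 0.006; -33.4 -8.3 10.4 0 0 0.006; -33.4 -8.1 10.4 0 0 0.006; -33.5 -7.9 10.4 0 0 0.006; -33.5 -7.7 10.4 0 0 0.006
```

Request:
move_arm --rows "-33 -8 10 0.018 0 0.006; -33 -8 10 0 0 0.006; -33 -8 10 0 0 0.006; -33 -8 10 0 0 0.006; -33 -8 10 0 0 0.006; 0 0 30 0 0 0; 0 0 30 0 0 0; 0 0 0 0 0 0"

```text
time_s: 18.52
ee_pos: [0.5314, 0.2397, 0.1808]
eef_rot: [3.132, -0.005, -1.683]
force: [0.7, 0.4, -1.2]
grip_width: 0.0557
```

```bash
python3 - <<'E'
from h import *
st();plan(.529,.2466,.135,-1.67,2)
E
```

```text
t 18.52 p [531.4 239.7 180.8] rpy [ 3.132 -0.005 -1.683] F [ 0.7  0.4 -1.2] w 55.7 q [ 0.36  0.5   1.54 -0.    1.11  2.04]
-3.3 1.6 22.9 0 0 -0.006; -3.3 1.5 22.9 0 0 -0.006
```

Request:
move_arm --rows "-3 1.5 20 0.009 -0.005 -0.006; -3 1.5 20 0 0 -0.006; 0 0 0 0 0 0"

```text
time_s: 18.9
ee_pos: [0.5307, 0.2438, 0.1427]
eef_rot: [-3.14, 0.001, -1.673]
force: [0.3, 0.7, -1.0]
grip_width: 0.0554
```

```bash
python3 - <<'E'
from h import *
st();plan(.529,.2466,.125,-1.67,1)
E
```

```text
t 18.90 p [530.7 243.8 142.7] rpy [-3.140e+00  1.000e-03 -1.673e+00] F [ 0.3  0.7 -1. ] w 55.4 q [ 0.37  0.55  1.57 -0.    1.02  2.04]
-2.6 2.0 17.7 -0.001889 0.0006528 -0.003
```

Request:
move_arm --rows "-2 1.5 8 -0.002 0 -0.003; -1 0.5 5 0 0 0; 0 0 2 0 0 0; 0 0 2 0 0 0; 0 0 0 0 0 0"

```text
time_s: 19.52
ee_pos: [0.5303, 0.2467, 0.1279]
eef_rot: [-3.138, 0.002, -1.671]
force: [0.3, 1.1, -1.6]
grip_width: 0.0557
```

```bash
python3 - <<'E'
from h import *
st()
E
```

```text
t 19.52 p [530.3 246.7 127.9] rpy [-3.138e+00  2.000e-03 -1.671e+00] F [ 0.3  1.1 -1.6] w 55.7 q [0.37 0.57 1.57 0.   0.99 2.04]
```

Request:
move_arm --rows "0 0 2 0 0 0; 0 0 2 0 0 0; 0 0 1.5 0 0 0; 0 0 0 0 0 0"

```text
time_s: 20.02
ee_pos: [0.5306, 0.2469, 0.1244]
eef_rot: [-3.137, 0.003, -1.67]
force: [-0.2, 0.7, -1.9]
grip_width: 0.0559
```

```bash
python3 - <<'E'
from h import *
st()
E
```

```text
t 20.02 p [530.6 246.9 124.4] rpy [-3.137e+00  3.000e-03 -1.670e+00] F [-0.2  0.7 -1.9] w 55.9 q [0.37 0.58 1.57 0.   0.99 2.04]
```

Request:
move_arm --rows "0 0 1.5 0 0 0; 0 0 1.5 0 0 0; 0 0 0 0 0 0"

```text
time_s: 20.4
ee_pos: [0.5307, 0.247, 0.1243]
eef_rot: [-3.136, 0.002, -1.67]
force: [0.3, -0.2, -2.6]
grip_width: 0.056
```

Request:
move_arm --rows "0 0 0 0 0 0; 0 0 0 0 0 0; 0 0 0 0 0 0; 0 0 0 0 0 0; 0 0 0 0 0 0" --grip 1

```text
time_s: 21.02
ee_pos: [0.5308, 0.247, 0.1237]
eef_rot: [-3.136, 0.002, -1.67]
force: [0.2, 0.0, 0.3]
grip_width: 0.094
```

Request:
move_arm --rows "0 0 -20 0 0 0; 0 0 -40 0 0 0; 0 0 -50 0 0 0; 0 0 -50 0 0 0; 0 0 -20 0 0 0; 0 0 0 0 0 0"

```text
time_s: 21.78
ee_pos: [0.5295, 0.2465, 0.3086]
eef_rot: [-3.138, 0.002, -1.67]
force: [0.4, -0.4, 0.4]
grip_width: 0.0941
```

```bash
python3 - <<'E'
from h import *
st()
o=sensors.get_obs();c=camera('wrist');T=wpose(o,c);save(c,'w11');P=cloud(c,T);z=P[...,2]
fit(c,(z>.035)&(z<.065),(200,440,60,330),.048,T,'carton',3)
plan(.50,-.24,.32,-1.45,12)
E
```

```text
t 21.77 p [529.5 246.5 308.6] rpy [-3.138e+00  2.000e-03 -1.670e+00] F [ 0.4 -0.4  0.4] w 94.1 q [ 0.37  0.37  1.41 -0.    1.35  2.04]
carton rect c 530.5 247.3 size 134.9 55.7 yaw 174.2 | mean 533.9 246.9 pca 174.1 n 7869
40.6 -1.6 -1.0 0 0 -0.018; 40.6 -0.8 -1.0 0 0 -0.018; 40.6 -0.1 -1.0 0 0 -0.018; 40.6 0.7 -1.0 0 0 -0.018; 40.6 1.4 -1.0 0 0 -0.018; 40.6 2.1 -1.0 0 0 -0.018; 40.5 2.9 -1.0 0 0 -0.018; 40.4 3.6 -1.0 0 0 -0.018; 40.4 4.4 -1.0 0 0 -0.018; 40.3 5.1 -1.0 0 0 -0.018; 40.2 5.8 -1.0 0 0 -0.018; 40.1 6.6 -1.0 0 0 -0.018
```

View pics/w11.png

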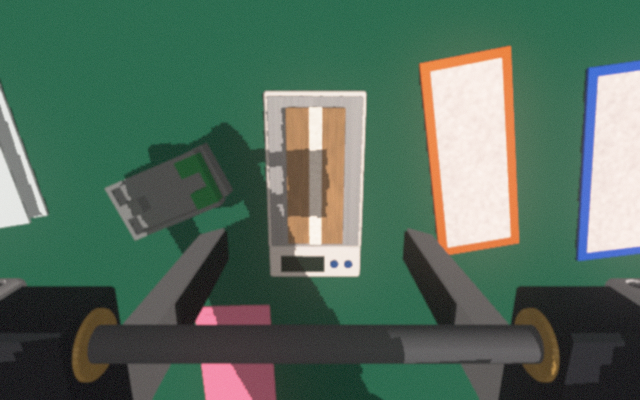

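The carton sits centred and square on the pan at (315,175), within 2 mm and 0.2°. Next is the orange tray.

Request:
move_arm --rows "40 -1.6 -1 0 0 -0.018; 40 -0.8 -1 0 0 -0.018; 40 0 -1 0 0 -0.018; 40 0.7 -1 0 0 -0.018; 40 1.4 -1 0 0 -0.018; 40 2 -1 0 0 -0.018; 40 3 -1 0 0 -0.018; 40 3.6 -1 0 0 -0.018; 40 4.4 -1 0 0 -0.018; 40 5 -1 0 0 -0.018; 40 5.8 -1 0 0 -0.018; 40 6.6 -1 0 0 -0.018; 0 0 0 0 0 0"

```text
time_s: 23.45
ee_pos: [0.496, -0.2493, 0.2974]
eef_rot: [3.116, 0.009, -1.446]
force: [0.6, 0.1, -0.9]
grip_width: 0.0945
```

```bash
python3 - <<'E'
from h import *
st()
o=sensors.get_obs();c=camera('wrist');T=wpose(o,c);save(c,'w12');P=cloud(c,T);z=P[...,2]
fit(c,(z>.015)&(z<.04),(200,430,30,330),.028,T,'orange',3)
fit(c,(z>.015)&(z<.04),(430,600,30,330),.028,T,'blue',3)
E
```

```text
t 23.45 p [ 496.  -249.3  297.4] rpy [ 3.116  0.009 -1.446] F [ 0.6  0.1 -0.9] w 94.5 q [-0.53  0.33  1.5  -0.01  1.34  0.92]
orange rect c 512.0 -254.1 size 178.4 54.9 yaw 8.9 | mean 518.5 -253.4 pca 9.0 n 10348
blue rect c 486.9 -406.0 size 167.1 60.6 yaw 173.8 | mean 500.0 -408.6 pca 177.2 n 8662
```

View pics/w12.png

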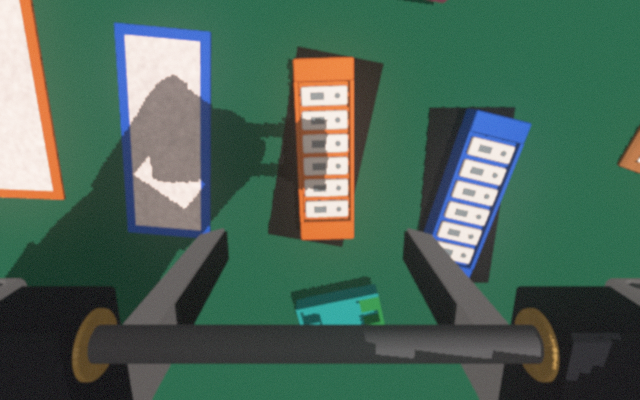

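The orange tray is at (325,148), fully uncovered, at 8.9° yaw.

```bash
python3 - <<'E'
from h import *
plan(.512,-.2541,.16,-1.415,4)
E
```

```text
2.0 -3.7 34.3 0 0 -0.007; 2.0 -3.7 34.3 0 0 -0.007; 2.1 -3.7 34.3 0 0 -0.007; 2.1 -3.7 34.3 0 0 -0.007
```

Request:
move_arm --rows "2 -3.7 34 0.025 0.009 -0.007; 2 -3.7 34 0 0 -0.007; 2 -3.7 34 0 0 -0.007; 2 -3.7 34 0 0 -0.007; 0 0 0 0 0 0"

```text
time_s: 24.12
ee_pos: [0.5111, -0.2477, 0.1542]
eef_rot: [3.138, 0.003, -1.412]
force: [0.6, 0.7, 0.3]
grip_width: 0.094
```

```bash
python3 - <<'E'
from h import *
st();plan(.512,-.2541,.105,-1.415,1)
E
```

```text
t 24.12 p [ 511.1 -247.7  154.2] rpy [ 3.138e+00  3.000e-03 -1.412e+00] F [0.6 0.7 0.3] w 94.0 q [-0.52  0.5   1.61  0.    1.04  0.9 ]
6.6 -0.0 49.2 0.003289 0.003444 0.003
```

Request:
move_arm --rows "3 0 20 0.003 0.003 0.003; 3 0 18 0 0 0; 0 0 0 0 0 0"

```text
time_s: 24.5
ee_pos: [0.5131, -0.2524, 0.118]
eef_rot: [-3.14, -0.001, -1.414]
force: [-0.1, 0.8, -0.1]
grip_width: 0.0941
```

```bash
python3 - <<'E'
from h import *
st();plan(.512,-.2541,.105,-1.415,1)
E
```

```text
t 24.50 p [ 513.1 -252.4  118. ] rpy [-3.140e+00 -1.000e-03 -1.414e+00] F [-0.1  0.8 -0.1] w 94.1 q [-0.52  0.56  1.62  0.    0.96  0.89]
1.5 1.4 13.0 -0.002064 -0.001155 0.001
```

Request:
move_arm --rows "1.5 1.4 8 0 0 0; 0 0 4.5 0 0 0; 0 0 0 0 0 0"

```text
time_s: 24.88
ee_pos: [0.5125, -0.2543, 0.1067]
eef_rot: [-3.138, -0.003, -1.414]
force: [-0.2, 0.5, -0.4]
grip_width: 0.0937
```

Request:
move_arm --rows "0 0 0 0 0 0; 0 0 0 0 0 0; 0 0 0 0 0 0; 0 0 0 0 0 0; 0 0 0 0 0 0; 0 0 0 0 0 0" --grip -1 --newtons 25

```text
time_s: 25.62
ee_pos: [0.5127, -0.2544, 0.1074]
eef_rot: [-3.137, -0.003, -1.414]
force: [0.4, 0.4, -0.2]
grip_width: 0.056
```

Request:
move_arm --rows "0 0 -25 0 0 0; 0 0 -50 0 0 0; 0 0 -50 0 0 0; 0 0 -20 0 0 0; 0 0 0 0 0 0"

```text
time_s: 26.25
ee_pos: [0.5114, -0.2538, 0.2553]
eef_rot: [-3.139, -0.001, -1.414]
force: [0.0, -0.8, -2.6]
grip_width: 0.0561
```

```bash
python3 - <<'E'
from h import *
st();plan(.5257,.0772,.24,-1.487,8);c=camera('wrist');save(c,'w13')
E
```

```text
t 26.25 p [ 511.4 -253.8  255.3] rpy [-3.139e+00 -1.000e-03 -1.414e+00] F [ 0.  -0.8 -2.6] w 56.1 q [-0.52  0.39  1.52  0.    1.23  0.89]
-40.6 -8.2 1.9 0 0 0.009; -40.7 -7.9 1.9 0 0 0.009; -40.7 -7.5 1.9 0 0 0.009; -40.8 -7.1 1.9 0 0 0.009; -40.9 -6.7 1.9 0 0 0.009; -40.9 -6.4 1.9 0 0 0.009; -41.0 -6.0 1.9 0 0 0.009; -41.0 -5.6 1.9 0 0 0.009
```

View pics/w13.png

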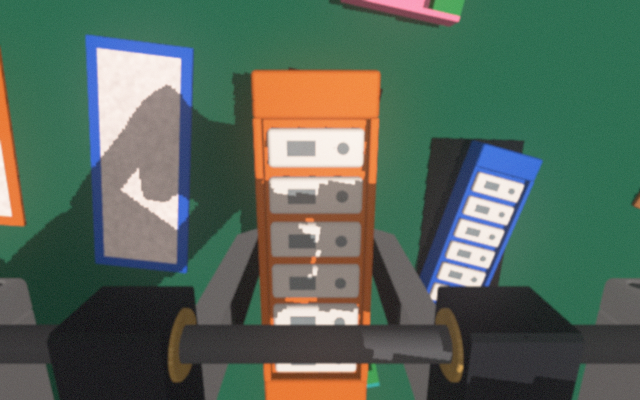

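The orange tray is held square at (317,220). Next is the orange dock.

Request:
move_arm --rows "-41 -8 1 0 0 0.009; -41 -8 1 0 0 0.009; -41 -7.5 1 0 0 0.009; -41 -7 1 0 0 0.009; -41 -6.7 1 0 0 0.009; -41 -6.4 1 0 0 0.009; -41 -6 1 0 0 0.009; -41 -5.6 1 0 0 0.009; 0 0 0 0 0 0"

```text
time_s: 27.42
ee_pos: [0.5219, 0.0891, 0.231]
eef_rot: [3.122, 0.005, -1.49]
force: [-0.4, -0.9, -2.4]
grip_width: 0.0557
```

```bash
python3 - <<'E'
from h import *
st();plan(.5257,.0772,.14,-1.487,4)
E
```

```text
t 27.43 p [521.9  89.1 231. ] rpy [ 3.122  0.005 -1.49 ] F [-0.4 -0.9 -2.4] w 55.7 q [0.1  0.33 1.65 0.01 1.18 1.59]
3.1 -0.7 22.8 0 0 -0.001; 3.1 -0.7 22.8 0 0 -0.001; 3.1 -0.7 22.8 0 0 -0.001; 3.1 -0.7 22.8 0 0 -0.001
```

Request:
move_arm --rows "3 -0.7 22 0.02 0.005 0; 3 -0.7 22 0 0 0; 3 -0.7 22 0 0 0; 3 -0.7 22 0 0 0; 0 0 0 0 0 0"

```text
time_s: 28.05
ee_pos: [0.5229, 0.0742, 0.1347]
eef_rot: [3.134, -0.001, -1.491]
force: [-0.0, 0.1, -1.4]
grip_width: 0.0558
```

```bash
python3 - <<'E'
from h import *
st();plan(.5257,.0772,.1094,-1.487,1)
E
```

```text
t 28.05 p [522.9  74.2 134.7] rpy [ 3.134e+00 -1.000e-03 -1.491e+00] F [-0.   0.1 -1.4] w 55.8 q [ 0.07  0.46  1.73 -0.    0.96  1.56]
-2.8 -3.2 25.3 0.007786 -0.001282 -0.004
```

Request:
move_arm --rows "-2 -2 10 0.008 -0.001 -0.004; -1 -1 6 0 0 0; 0 0 4 0 0 0; 0 0 2 0 0 0; 0 0 2 0 0 0; 0 0 0 0 0 0"

```text
time_s: 28.8
ee_pos: [0.5263, 0.0774, 0.1107]
eef_rot: [-3.139, -0.0, -1.487]
force: [0.7, 0.7, -1.4]
grip_width: 0.0557
```

```bash
python3 - <<'E'
from h import *
st();plan(.5257,.0772,.1094,-1.487,1)
E
```

```text
t 28.80 p [526.3  77.4 110.7] rpy [-3.139 -0.    -1.487] F [ 0.7  0.7 -1.4] w 55.7 q [ 0.08  0.5   1.74 -0.    0.9   1.56]
0.2 0.7 1.3 -0.002937 -0.0002905 0.000
```

Request:
move_arm --rows "0 0.5 1.5 0 0 0; 0 0 1.5 0 0 0; 0 0 0 0 0 0"

```text
time_s: 29.18
ee_pos: [0.5261, 0.0775, 0.1096]
eef_rot: [-3.137, -0.0, -1.486]
force: [0.9, -0.1, -0.9]
grip_width: 0.0557
```

Request:
move_arm --rows "0 0 0 0 0 0; 0 0 0 0 0 0; 0 0 0 0 0 0; 0 0 0 0 0 0; 0 0 0 0 0 0" --grip 1

```text
time_s: 29.8
ee_pos: [0.5263, 0.0775, 0.1096]
eef_rot: [-3.137, -0.0, -1.486]
force: [-0.5, 0.7, -0.1]
grip_width: 0.0939
```

Request:
move_arm --rows "0 0 -20 0 0 0; 0 0 -40 0 0 0; 0 0 -50 0 0 0; 0 0 -50 0 0 0; 0 0 -20 0 0 0; 0 0 0 0 0 0"

```text
time_s: 30.55
ee_pos: [0.525, 0.0774, 0.2945]
eef_rot: [-3.138, -0.0, -1.487]
force: [-0.9, 0.0, -0.2]
grip_width: 0.0938
```

```bash
python3 - <<'E'
from h import *
st()
o=sensors.get_obs();c=camera('wrist');T=wpose(o,c);save(c,'w14');P=cloud(c,T);z=P[...,2]
fit(c,(z>.016)&(z<.045),(200,430,30,330),.03,T,'orange',3)
plan(.465,-.395,.32,-1.67,12)
E
```

```text
t 30.55 p [525.   77.4 294.5] rpy [-3.138 -0.    -1.487] F [-0.9  0.  -0.2] w 93.8 q [ 0.08  0.26  1.59 -0.    1.29  1.56]
orange rect c 525.5 77.4 size 178.0 55.7 yaw 4.7 | mean 531.3 77.9 pca 4.7 n 10180
38.8 8.3 -2.2 0 0 0.015; 38.9 7.7 -2.2 0 0 0.015; 39.0 7.1 -2.2 0 0 0.015; 39.1 6.5 -2.2 0 0 0.015; 39.2 5.9 -2.2 0 0 0.015; 39.3 5.3 -2.2 0 0 0.015; 39.4 4.7 -2.2 0 0 0.015; 39.5 4.1 -2.2 0 0 0.015; 39.5 3.5 -2.2 0 0 0.015; 39.6 2.9 -2.2 0 0 0.015; 39.6 2.3 -2.2 0 0 0.015; 39.6 1.7 -2.2 0 0 0.015
```

View pics/w14.png

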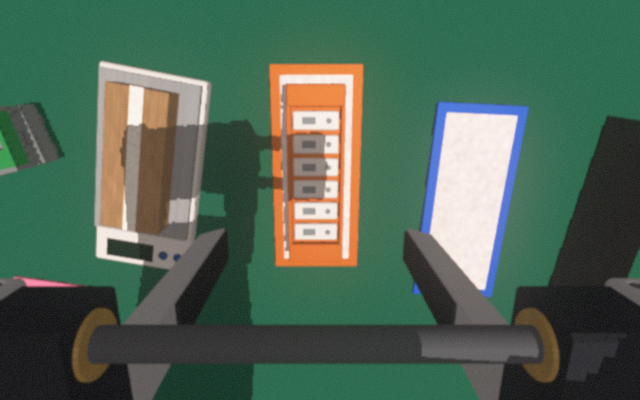

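The orange tray is centred on its dock at (317,165), within 1 mm and 0.1°. Next is the blue tray.

Request:
move_arm --rows "39 8 -2 0 0 0.015; 39 8 -2 0 0 0.015; 39 7 -2 0 0 0.015; 39 6.5 -2 0 0 0.015; 39 6 -2 0 0 0.015; 39 5 -2 0 0 0.015; 39 5 -2 0 0 0.015; 39 4 -2 0 0 0.015; 39 3.5 -2 0 0 0.015; 39 3 -2 0 0 0.015; 39 2.3 -2 0 0 0.015; 39 1.7 -2 0 0 0.015; 0 0 0 0 0 0"

```text
time_s: 32.22
ee_pos: [0.4595, -0.4051, 0.2934]
eef_rot: [3.114, 0.011, -1.671]
force: [0.2, 0.4, 0.3]
grip_width: 0.094
```

```bash
python3 - <<'E'
from h import *
st()
o=sensors.get_obs();c=camera('wrist');T=wpose(o,c);save(c,'w15');P=cloud(c,T);z=P[...,2]
fit(c,(z>.015)&(z<.04),(200,430,30,330),.028,T,'blue',3)
E
```

```text
t 32.23 p [ 459.5 -405.1  293.4] rpy [ 3.114  0.011 -1.671] F [0.2 0.4 0.3] w 94.0 q [-0.78  0.46  1.33 -0.01  1.39  0.89]
blue rect c 480.7 -408.8 size 177.9 55.7 yaw 173.9 | mean 487.3 -409.5 pca 173.9 n 10788
```

View pics/w15.png

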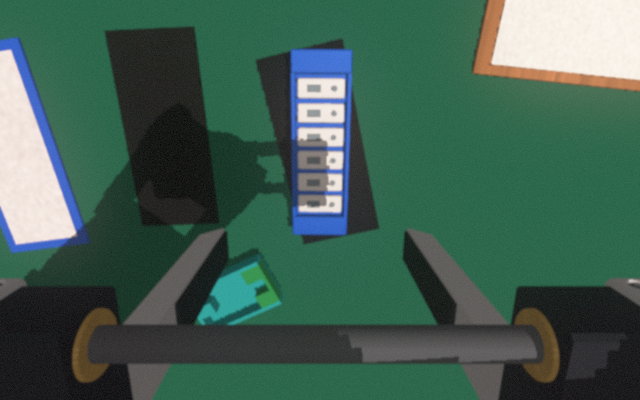

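The blue tray is at (320,140), at -6.1° yaw.

```bash
python3 - <<'E'
from h import *
plan(.4807,-.4088,.16,-1.677,4)
E
```

```text
0.7 -5.3 33.3 0 0 0.002; 0.7 -5.3 33.3 0 0 0.002; 0.7 -5.3 33.3 0 0 0.002; 0.7 -5.3 33.3 0 0 0.002
```

Request:
move_arm --rows "0.7 -5 33 0.027 0.011 0.002; 0.7 -5 33 0 0 0.002; 0.7 -5 33 0 0 0.002; 0.7 -5 33 0 0 0; 0 0 0 0 0 0"

```text
time_s: 32.9
ee_pos: [0.4799, -0.402, 0.1538]
eef_rot: [3.138, 0.004, -1.671]
force: [-0.3, 0.3, 0.3]
grip_width: 0.0938
```

```bash
python3 - <<'E'
from h import *
st();plan(.4807,-.4088,.105,-1.677,1)
E
```

```text
t 32.90 p [ 479.9 -402.   153.8] rpy [ 3.138  0.004 -1.671] F [-0.3  0.3  0.3] w 93.8 q [-0.76  0.62  1.42  0.    1.1   0.91]
6.9 -1.7 48.8 0.003478 0.003992 0.006
```

Request:
move_arm --rows "3.5 -0.8 20 0.003 0.004 0.006; 3.5 -0.8 18 0 0 0; 0 0 0 0 0 0"

```text
time_s: 33.28
ee_pos: [0.4818, -0.4082, 0.1179]
eef_rot: [-3.14, -0.002, -1.675]
force: [-0.4, -0.2, -0.3]
grip_width: 0.0938
```

```bash
python3 - <<'E'
from h import *
st();plan(.4807,-.4088,.105,-1.677,1)
E
```

```text
t 33.27 p [ 481.8 -408.2  117.9] rpy [-3.140e+00 -2.000e-03 -1.675e+00] F [-0.4 -0.2 -0.3] w 93.8 q [-0.76  0.67  1.43 -0.    1.04  0.91]
0.7 1.1 12.9 -0.002046 -0.00169 0.002
```

Request:
move_arm --rows "0.7 1 8 0 0 0; 0 0 4.5 0 0 0; 0 0 0 0 0 0"

```text
time_s: 33.65
ee_pos: [0.4812, -0.4091, 0.1066]
eef_rot: [-3.138, -0.003, -1.675]
force: [0.3, -0.7, 0.3]
grip_width: 0.0936
```

Request:
move_arm --rows "0 0 0 0 0 0; 0 0 0 0 0 0; 0 0 0 0 0 0; 0 0 0 0 0 0; 0 0 0 0 0 0; 0 0 0 0 0 0" --grip -1 --newtons 25

```text
time_s: 34.4
ee_pos: [0.4814, -0.4093, 0.1074]
eef_rot: [-3.137, -0.004, -1.674]
force: [0.5, -0.6, -0.5]
grip_width: 0.0559
```

Request:
move_arm --rows "0 0 -25 0 0 0; 0 0 -50 0 0 0; 0 0 -50 0 0 0; 0 0 -20 0 0 0; 0 0 0 0 0 0"

```text
time_s: 35.02
ee_pos: [0.4802, -0.4082, 0.2547]
eef_rot: [-3.14, -0.001, -1.674]
force: [-0.8, 0.5, -2.4]
grip_width: 0.0558
```

```bash
python3 - <<'E'
from h import *
st();plan(.5017,-.088,.24,-1.534,8)
E
```

```text
t 35.02 p [ 480.2 -408.2  254.7] rpy [-3.140e+00 -1.000e-03 -1.674e+00] F [-0.8  0.5 -2.4] w 55.8 q [-0.76  0.52  1.33 -0.    1.29  0.91]
-40.1 1.5 1.8 0 0 -0.018; -40.1 0.8 1.8 0 0 -0.018; -40.1 0.1 1.8 0 0 -0.018; -40.1 -0.6 1.8 0 0 -0.018; -40.1 -1.3 1.8 0 0 -0.018; -40.1 -2.0 1.8 0 0 -0.018; -40.0 -2.8 1.8 0 0 -0.018; -40.0 -3.5 1.8 0 0 -0.018
```

Request:
move_arm --rows "-39 1.5 1 0 0 -0.018; -39 0.8 1 0 0 -0.018; -39 0 1 0 0 -0.018; -39 -0.6 1 0 0 -0.018; -39 -1.3 1 0 0 -0.018; -39 -2 1 0 0 -0.018; -39 -2.8 1 0 0 -0.018; -39 -3.5 1 0 0 -0.018; 0 0 0 0 0 0"

```text
time_s: 36.15
ee_pos: [0.4971, -0.0858, 0.2327]
eef_rot: [3.127, 0.007, -1.527]
force: [0.0, -0.2, -2.2]
grip_width: 0.0559
```

```bash
python3 - <<'E'
from h import *
st();plan(.5017,-.088,.14,-1.534,4);c=camera('wrist');save(c,'w16')
E
```

```text
t 36.15 p [497.1 -85.8 232.7] rpy [ 3.127  0.007 -1.527] F [ 0.  -0.2 -2.2] w 55.9 q [-0.24  0.28  1.72  0.    1.16  1.28]
0.6 -1.1 23.2 0 0 0.002; 0.6 -1.1 23.2 0 0 0.002; 0.6 -1.1 23.2 0 0 0.002; 0.6 -1.1 23.2 0 0 0.002
```

View pics/w16.png

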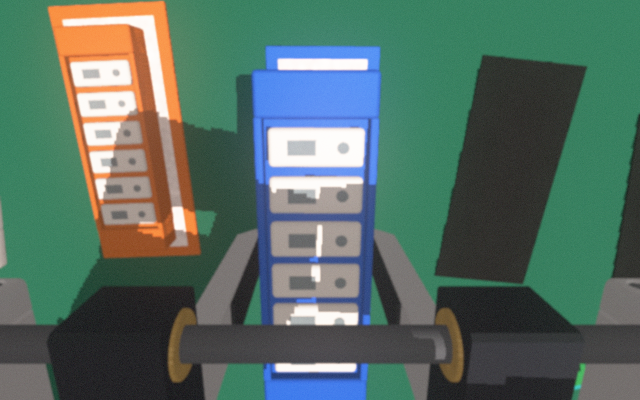

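The blue tray is held square at (317,220), right above the blue dock. The orange tray is well clear at (120,150).

Request:
move_arm --rows "0.6 -1 22 0.015 0.007 0.003; 0.6 -1 22 0 0 0.002; 0.6 -1 22 0 0 0; 0.6 -1 22 0 0 0; 0 0 0 0 0 0"

```text
time_s: 36.83
ee_pos: [0.4995, -0.0931, 0.1388]
eef_rot: [3.138, 0.0, -1.538]
force: [-0.5, 0.1, -1.5]
grip_width: 0.0558
```

```bash
python3 - <<'E'
from h import *
st();plan(.5017,-.088,.1094,-1.534,1)
E
```

```text
t 36.83 p [499.5 -93.1 138.8] rpy [ 3.138  0.    -1.538] F [-0.5  0.1 -1.5] w 55.8 q [-0.26  0.41  1.79 -0.    0.94  1.28]
-5.1 -2.5 29.4 0.003244 3.437e-05 -0.004
```

Request:
move_arm --rows "-3 -1.5 12 0.003 0 -0.004; -2 -1 8 0 0 0; 0 0 4 0 0 0; 0 0 2 0 0 0; 0 0 2 0 0 0; 0 0 0 0 0 0"

```text
time_s: 37.58
ee_pos: [0.5026, -0.0885, 0.1107]
eef_rot: [-3.139, -0.001, -1.535]
force: [-0.4, 0.1, -1.6]
grip_width: 0.0554
```

```bash
python3 - <<'E'
from h import *
st();plan(.5017,-.088,.1094,-1.534,1)
E
```

```text
t 37.58 p [502.6 -88.5 110.7] rpy [-3.139e+00 -1.000e-03 -1.535e+00] F [-0.4  0.1 -1.6] w 55.4 q [-0.25  0.46  1.8  -0.    0.88  1.29]
-0.6 0.8 1.3 -0.002401 -0.0007694 -0.001
```

Request:
move_arm --rows "-0.5 0.7 1.5 0 0 0; 0 0 1.5 0 0 0; 0 0 0 0 0 0"

```text
time_s: 37.95
ee_pos: [0.5022, -0.088, 0.1097]
eef_rot: [-3.138, -0.001, -1.534]
force: [0.3, -0.4, -1.9]
grip_width: 0.0559
```

Request:
move_arm --rows "0 0 0 0 0 0; 0 0 0 0 0 0; 0 0 0 0 0 0; 0 0 0 0 0 0; 0 0 0 0 0 0" --grip 1

```text
time_s: 38.58
ee_pos: [0.5023, -0.0881, 0.1097]
eef_rot: [-3.137, -0.001, -1.535]
force: [-0.6, -0.3, -0.5]
grip_width: 0.0935
```

Request:
move_arm --rows "0 0 -20 0 0 0; 0 0 -40 0 0 0; 0 0 -50 0 0 0; 0 0 -50 0 0 0; 0 0 -20 0 0 0; 0 0 0 0 0 0"

```text
time_s: 39.33
ee_pos: [0.5011, -0.0878, 0.2947]
eef_rot: [-3.139, -0.001, -1.535]
force: [0.2, -0.7, 0.7]
grip_width: 0.0946
```

```bash
python3 - <<'E'
from h import *
st()
o=sensors.get_obs();c=camera('wrist');T=wpose(o,c);save(c,'w17');P=cloud(c,T);z=P[...,2]
fit(c,(z>.016)&(z<.045),(220,430,30,330),.03,T,'blue',3)
plan(.46,.30,.36,-1.534,9)
E
```

```text
t 39.33 p [501.1 -87.8 294.7] rpy [-3.139e+00 -1.000e-03 -1.535e+00] F [ 0.2 -0.7  0.7] w 94.6 q [-0.25  0.21  1.65 -0.    1.28  1.29]
blue rect c 501.5 -88.1 size 178.1 55.7 yaw 1.8 | mean 507.6 -88.0 pca 1.8 n 10129
-43.2 3.0 -7.4 0 0 -0.000; -43.2 3.0 -7.4 0 0 -0.000; -43.2 3.0 -7.4 0 0 -0.000; -43.2 3.0 -7.4 0 0 -0.000; -43.2 3.0 -7.4 0 0 -0.000; -43.2 3.0 -7.4 0 0 -0.000; -43.2 3.0 -7.4 0 0 -0.000; -43.2 3.0 -7.4 0 0 -0.000; -43.2 3.0 -7.4 0 0 -0.000
```

View pics/w17.png

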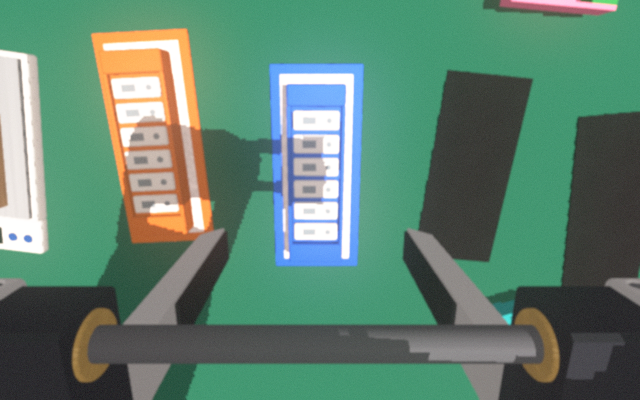

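The blue tray is centred on its dock at (317,165), within 1 mm and 0.3°. There's plenty of time, so I'll take one last close look at the grey stack and the carton.

Request:
move_arm --rows "-43 3 -8 0 0 0; -43 3 -8 0 0 0; -43 3 -8 0 0 0; -43 3 -8 0 0 0; -43 3 -8 0 0 0; -43 3 -8 0 0 0; -43 3 -8 0 0 0; -43 3 -8 0 0 0; -43 3 -8 0 0 0; 0 0 0 0 0 0; 0 0 0 0 0 0"

```text
time_s: 40.75
ee_pos: [0.4575, 0.3096, 0.3486]
eef_rot: [3.118, -0.006, -1.537]
force: [0.3, -0.3, 0.2]
grip_width: 0.094
```

```bash
python3 - <<'E'
from h import *
st()
o=sensors.get_obs();c=camera('wrist');T=wpose(o,c);save(c,'w18');P=cloud(c,T);z=P[...,2]
m=fit(c,(z>.05)&(z<.09),(60,300,30,260),.068,T,'empty',3);print(np.percentile(z[m],[50,90,97]))
# rim points: plane fit of highest points
q=P[m&(z>.063)];A=np.c_[q[:,:2],np.ones(len(q))];print('tilt',np.linalg.lstsq(A,q[:,2],rcond=None)[0][:2])
fit(c,(z>.035)&(z<.058),(260,460,30,290),.048,T,'carton',3)
s=camera('scene');save(s,'s18');cv2.imwrite('pics/w18c.png',cv2.resize(c['color'][60:240,120:360],None,fx=3.3,fy=3.3,interpolation=cv2.INTER_CUBIC))
E
```

```text
t 40.75 p [457.5 309.6 348.6] rpy [ 3.118 -0.006 -1.537] F [ 0.3 -0.3  0.2] w 94.0 q [0.53 0.28 1.44 0.01 1.45 2.06]
empty rect c 532.2 388.9 size 93.0 55.8 yaw 106.9 | mean 532.9 388.7 pca 106.9 n 5920
[0.05205829 0.06750324 0.06813624]
tilt [-0.10818152 -0.25420736]
carton rect c 529.2 248.4 size 133.5 56.9 yaw 174.2 | mean 530.8 247.9 pca 173.2 n 7370
```

View pics/w18.png

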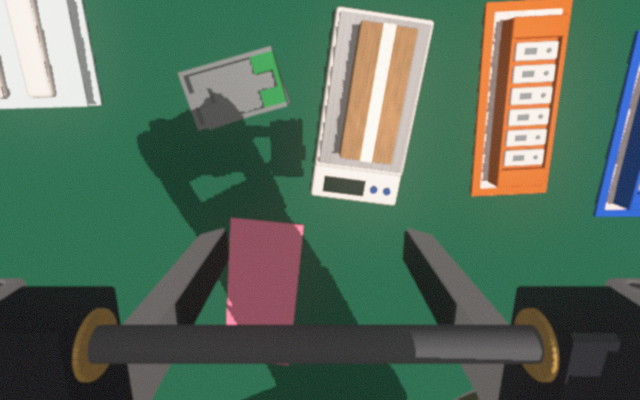

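View pics/s18.png

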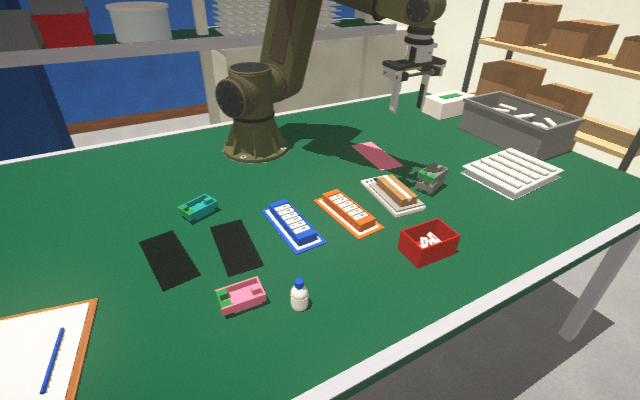

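```bash
python3 - <<'E'
from h import *
o=sensors.get_obs();c=camera('wrist');T=wpose(o,c);P=cloud(c,T);z=P[...,2]
cx,cy,a=.5317,.39,np.radians(106.9);d=P[...,:2]-[cx,cy]
X=d@[np.cos(a),np.sin(a)];Y=d@[-np.sin(a),np.cos(a)]
ok=(abs(X)<.050)&(abs(Y)<.031)&(z>.03)
fl=ok&(abs(X)<.03)&(abs(Y)<.02)&(z<.056)
for it in range(3):
    q=P[fl];A=np.c_[q[:,:2]-[cx,cy],np.ones(len(q))];s=np.linalg.lstsq(A,q[:,2],rcond=None)[0]
    r=np.abs(P[...,2]-(P[...,:2]-[cx,cy])@s[:2]-s[2]);fl=fl&(r<.003)
print('floor slope',s,len(q))
for i,(x0,x1) in enumerate([(-.05,-.03),(-.01,.01),(.03,.05)]):
    print([tuple(np.round(np.percentile(z[k],[90,98])*1e3,1)) if (k:=ok&(X>x0)&(X<x1)&(Y>y0)&(Y<y1)).sum()>20 else None for y0,y1 in [(-.031,-.015),(.015,.031)]])
cv2.imwrite('pics/w19.png',cv2.resize(camera('scene')['color'][150:210,400:470],None,fx=9,fy=9,interpolation=cv2.INTER_CUBIC))
E
```

```text
floor slope [-0.00038328  0.00109761  0.05098168] 2190
[(np.float64(68.0), np.float64(68.8)), (np.float64(68.0), np.float64(68.6))]
[(np.float64(67.3), np.float64(68.1)), (np.float64(67.4), np.float64(68.3))]
[(np.float64(67.5), np.float64(68.2)), (np.float64(67.2), np.float64(68.1))]
```

View pics/w19.png

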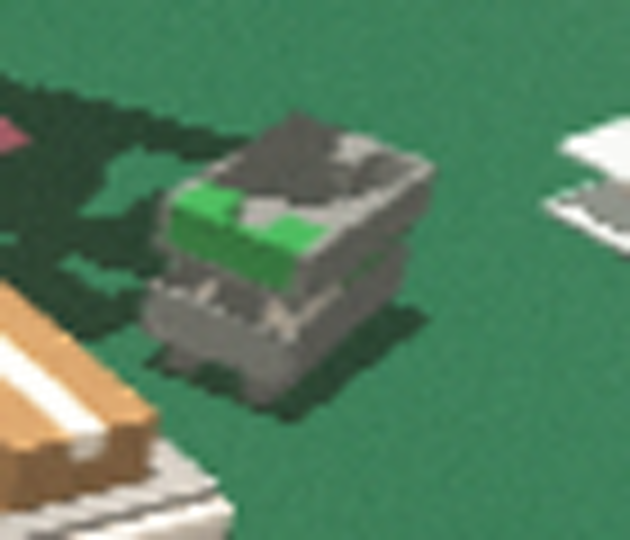

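The grey tray is level: the floor slope is under 0.002 and all rim corners are at 68 mm. It is stacked with its green end over the plain end. Everything is released and the gripper is clear, so I'll hand in.

```bash
python3 -c "
from h import *
print(ctrl.hand_in());st()"
```

```text
the job is handed in; nothing more can be done
None
the job is handed in; nothing more can be done
```

I took the stack apart and put all four pieces in place, then handed the job in at about 41 s of the 144 s allowed. No verdict was reported, so the figures below are my own last camera measurements.

| Piece | Off centre | Off square | Other checks |
|---|---|---|---|
| Empty grey tray on the filled one | about 1–3 mm | about 3° | rim at 68 mm all round, so it is on the lugs and not nested; level; green end over the plain end |
| Carton on the scale pan | about 2 mm | about 0.1° | – |
| Orange tray on its dock | under 1 mm | about 0.1° | – |
| Blue tray on its dock | under 1 mm | about 0.3° | – |

- **Disagreements:** A first, rough tilt fit of the grey tray gave an implausible slope because it mixed wall and rim points. A floor-plane fit and the rim heights both showed it level. The filled tray's yaw read 110° from the wrist camera and 107–110° from the top camera, while the tray on top reads 107°. The 3° off square is therefore uncertain, but either way it is within tolerance.
- **Left alone:** The gripper never went near the dropper bottle or the red bin, and both look unmoved in the last picture. I did not measure them or the filled tray for movement afterwards.

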